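Put the bench tools back in their shaped tray and scan it in

TASK

Put every tool that is lying out (stapler, torch, cutter, loupe, touchstone) back into its own cutout in the tool tray, turned so that its marked end (stapler nose, torch head, cutter blade, loupe lens; the touchstone fits either way round) points to the orange dot, and press it flat onto the yellow floor. Once all are in, take the hand scanner, aim its beam at the middle of the bar label on the tray and hold it there steadily, about a hand's breadth away, for two seconds; then lay the scanner back in its rest the way it lay. Do not knock over the two dropper bottles, and leave the tools in their cutouts.

Things in the scene. Friction and masses are not known exactly. Their poses are not given: they have to be found in the camera images.
- stapler: Red stapler, 32 wide (x) x 136 long (y) x 43 high; nose at -y, hinge at +y. Origin at the centre of its underside, z up. Its flat base (32 wide) runs from y = -59 to +68; from z = 18 up to 43 mm the body is 24 mm wide (grasp across it). 0.19 kg. None if it is absent (also while held)
- torch: Grey pocket torch lying flat with a small red switch, 124 long (y) x 37 high; flared head (37 wide) at -y (y = -62 to -38), barrel 27 wide and 34 high, to be taken across the barrel at its middle. Origin below the middle, on the surface; z up. 0.12 kg; it does not roll. May be absent
- cutter: Yellow snap-off cutter lying flat, 20 wide (x) x 167 long (y) x 13 high; thin blade at -y (y = -66 to -84), handle from y = -66 to +84. Origin under the middle, on the surface. 0.05 kg. May be absent
- loupe: Folding loupe lying open, 60 long (y) x 19 high; silver lens ring of 28 diameter at +y (y = 2 to 30), black case 20 wide at -y (y = -30 to +2), to be taken across the case. Origin under the middle, on the surface. 0.04 kg. May be absent
- touchstone: Black touchstone slab, 40 (x) x 64 (y) x 11 high. Origin at the centre of its underside. 0.07 kg. Fits either way round. May be absent
- stapler_nose (a point): Nose of the stapler, on its centre line, 60 mm towards -y
- torch_head (a point): Head of the torch, on its axis, 55 mm towards -y
- cutter_blade (a point): Blade end of the cutter, 80 mm towards -y
- loupe_lens (a point): Centre of the loupe's lens ring, 16 mm towards +y
- stapler_seat (a point): On the yellow floor of the stapler's cutout (14 mm deep): the stapler is seated when its origin and axes coincide with this point's. Cutout 38 wide (x), y = -62.5 to +71.5, dot beyond the -y end; the nose overhangs that edge. Each cutout is in a fixed black block 68 mm wide on the tray (long blocks 184 mm, short ones 90 mm, side by side at 70 mm); the blocks' places in the tray vary. Black tops are 26 mm above the work surface
- torch_seat (a point): The same for the torch: cutout 14 mm deep, 43 wide from y = -65 to -20 and 33 wide from y = -20 to 65, dot beyond the -y end
- cutter_seat (a point): The same for the cutter: cutout 6 mm deep, 26 wide from y = -68.5 to 86.5, narrow blade slot 12 wide at -y, dot beside the slot
- loupe_seat (a point): The same for the loupe: cutout 9 mm deep, 26 wide from y = -33 to 0, 34 wide from 0 to 33, dot beyond the +y end
- touchstone_seat (a point): The same for the touchstone: cutout 6 mm deep, 46 x 70 mm, no dot; either way round
- label (a point): Centre of the white bar label (66 x 34 mm), lying face up on the near ledge of the grey tray (292 x 240 mm, fixed), 27 mm above the work surface; its axes are the tray's: x along the bars' row, +y towards the cutouts (which begin 26 mm away), z up
- scanner: Hand scanner lying flat, black handle 26 wide (x) x 30 high from y = -66 to 28, yellow head 44 wide x 34 high from y = 28 to 70 at the +y end. Origin under the middle, at its balance point, on its underside; grasp across the handle near there. 0.12 kg
- beam: The scanner's red window at the lower front edge of its head, at scanner (0, 70, 10) mm: the beam leaves from this origin along this body's +z, which points forward (+y of the scanner) and down, 45 degrees to each. It reads a label that lies 50 to 150 mm along the beam, within 15 mm to each side of the beam's line, while the scanner is gripped and still for 1.5 s
- dock (a point): On the floor of the scanner's rest (grey, fixed), 6 mm above the work surface: the scanner lies home when its origin and axes coincide with this point's. Side walls 10 mm high stand 3 mm clear of the handle from y = -50 to +22, a tail stop 2.5 mm behind it; the head lies free in front
- bottle_1: Brown dropper bottle standing beyond the loose tools, 30 diameter x 82 high, origin under its centre. Leave standing
- bottle_2: Second such bottle. Leave standing
Mind the look-alikes: they are no part of the job. Leave any purple look-alike of the scanner alone.

How it is judged:
On the way, in this order (a step that is already met when the one before it is completed fails the run):
1. every tool that is there lies seated in its cutout, the right way round (horizontal distance between stapler and stapler_seat below 0.008 m and z of stapler in the frame of stapler_seat below 0.003 m and angle between each of stapler, torch, cutter, loupe, touchstone's own z axis and vertical below 0.1 rad and y of stapler_nose in the frame of stapler_seat below -0.005 m and horizontal distance between torch and torch_seat below 0.008 m and z of torch in the frame of torch_seat below 0.003 m and y of torch_head in the frame of torch_seat below -0.005 m and horizontal distance between cutter and cutter_seat below 0.008 m and z of cutter in the frame of cutter_seat below 0.003 m and y of cutter_blade in the frame of cutter_seat below -0.005 m and horizontal distance between loupe and loupe_seat below 0.008 m and z of loupe in the frame of loupe_seat below 0.003 m and y of loupe_lens in the frame of loupe_seat above 0.005 m and horizontal distance between touchstone and touchstone_seat below 0.008 m and z of touchstone in the frame of touchstone_seat below 0.003 m), for 0.2 s.
2. the gripped scanner is held still with its beam on the label for a second and a half (x of label in the frame of beam between -0.015 and 0.015 m and y of label in the frame of beam between -0.015 and 0.015 m and z of label in the frame of beam between 0.05 and 0.15 m and linear speed of scanner below 0.02 m/s and angular speed of scanner below 0.2 rad/s and contact force between scanner and the fingers above 0.2 N), for 1.5 s.
At the end, for the whole second after the job is handed in: Every tool present lies at rest on the floor of its own cutout (origin within 8 mm of the seat sideways and 3 mm in height, tilt under 0.1 rad), marked end towards the dot; the scanner lies at rest in its rest, head forward as at the start, within 10 mm sideways and 4 mm in height of home (all of step 1 and horizontal distance between scanner and dock below 0.01 m and z of scanner in the frame of dock below 0.004 m and y of beam in the frame of dock above 0.04 m and angle between scanner's own z axis and vertical below 0.1 rad and linear speed of each of scanner, stapler, torch, cutter, loupe, touchstone below 0.02 m/s); the robot touches nothing.
It fails at once if dropper bottle 1 is knocked over (angle between bottle_1's own z axis and vertical above 0.6 rad).
It fails at once if dropper bottle 2 is knocked over (angle between bottle_2's own z axis and vertical above 0.6 rad).
Of stapler, torch, cutter, loupe, touchstone only 4 to 5 are there at a start; the rules pass over those that are not, and their reading is None.
At some moment in a run one of cutter, loupe, touchstone may be knocked a few centimetres aside while the robot is not near it.
It also fails if it takes over 210 s, if anything falls off the work surface, if the arm or the gripper's body presses on something with over 40 N, if the wrist force passes 120 N, or if a joint passes its speed limit or range.

ROBOT

A 7-joint arm with a two-finger parallel gripper is mounted at the origin on a cart in front of the work surface, level with it; the furniture and walls round the work are solid. World frame = base frame: x ahead of the robot, y to its left, z up, the work surface at z = 0. Lengths are in m, angles in rad, forces in N, time in s.
With the tool pointing down it reaches from about 0.4 to 0.85 m from the base axis. Payload 10.4 kg.
Tool frame: the origin (TCP) lies on the centre line of the jaws, within the pads' length; the fingertips stand 11 mm ahead of it and the grasp point (between the pads) lies 8 mm behind it (manip.finger_overhang is the distance from the TCP to the fingertips, in m); z points along the fingers, y is the line along which they close (so a half turn about z gives the same grasp; the last joint's range is limited). The gripper opens to 85 mm and grips with 20 to 120 N. Pads are 22 mm wide; open, the fingers measure 114 mm over their backs; the gripper's body (76 mm by 85 mm) begins 54 mm behind the grasp point. The pads swing forward as they close: fully open they stand 13 mm farther back than shut.
Start: joints at [1.275, 0.332, -0.065, 1.46, 0.022, 1.35, -0.088], TCP at [0.168, -0.602, 0.242] pointing down, gripper open.
Joint ranges: [-2.6, 2.6], [-0.5, 2.12], [-1.47, 1.34], [0.16, 2.42], [-1.27, 4.41], [0.06, 2.06], [-2.6, 2.6]. Speed limits (rad/s): [2.22, 2.22, 2.79, 2.79, 3.14, 3.14, 3.14].

INTERFACE

Orientations are given as a unit quaternion [x, y, z, w].
In Python, from workcell import manip, imaging, workorder gives the robot as it stands.
- The arm moves only by the tool jog_arm, never from a script. Its argument "deltas" is a list of rows, each an object with "gripper": the opening, from 0 (shut) to 1 (fully open); "offset": the shift along the tool's x, y, z in m, a list of three; "rotation": the turn, a rotation vector about the tool's x, y, z in degrees, a list of three. In form: [{"gripper": gripper, "offset": [tx, ty, tz], "rotation": [ax, ay, az]}, ...]. A call has 1 to 20 rows; each row shifts and turns the commanded pose from where the row before left it, along the tool's axes as they then stand; what a row does not reach is not made up. A row lasts 1/10 s, in which the tool goes at most 50 mm and 8.59 degrees, less where a joint would pass 70% of its speed; a pose out of reach is approached as far as the arm can. A call with a gripper value outside its range is refused whole. The fingers move at their own pace and stop on an object; "newtons" is the grip in N (left out, the last holds). Time passes only in rows, so rows that do not move let the fingers close. It gives the time, the measured TCP pose, the force, the opening and the grip force at its end, in the units of the state.
- manip.get_obs(): the state, without advancing time (a new reading comes with each control period).
- imaging.camera(name): name is "scene" or "side" or "wrist"; returns the picture (420x560x3 uint8, blue, green, red); there is no depth.
- imaging.camera_model(name): a dict with "camera_matrix" (3x3 intrinsics, pixels), "world_to_cam" (4x4, takes a point from world to camera coordinates); the wrist camera has in their place "hand_eye" (4x4, takes a point from camera to tool coordinates, whose origin is the TCP and whose axes are the flange's). Camera axes: x right, y up, looking along -z (the intrinsics and any distortion apply to the point x, -y, -z); pixel columns grow to the right and rows downward; lengths in m; the calibration is good to about 2 mm. A picture is of the moment at which its call begins: read the wrist's pose just before it. camera_model takes no time and is no camera call.
- workorder.hand_in(): hands the job in; it is judged then, once.
The state is a dict: "clock": time; "joint_pos": joint angles; "joint_velocities": joint speeds; "tau": joint torques, N m; "position": TCP position; "ee_rot": TCP orientation; "ft_force": force on the tool from outside, world axes, zero at the start; "torque": the same for the moment, N m; "grip_width": opening from 0.0 (shut) to 1.0 (fully open); "grasp_force": force on a finger pad.
Only numpy, scipy, OpenCV 4.12 (cv2) and the standard library are available. Lean on these libraries where they do the work, as an engineer would, in place of code of your own. Each camera call takes 0.05 s, during which the arm holds its last target. There are 200 camera calls.

## Working session

There is one attempt and no reset: what is moved stays moved. The work goes in short steps, Python scripts to look and compute and a tool call to move; the robot and the scene stay as the last step left them, time stands still between calls to the robot, and variables do not carry over. Pictures are saved under pics/ and viewed, at most 14 in all, crops included, and the job is handed in when it is done.

Besides the shell and the picture viewer there is one more tool, called after ">>>" by a JSON object that holds its "op" and its "data", one argument or row to a line. jog_arm: Moves the arm, as the interface text tells. Its arguments: {"type":"object","properties":{"deltas":{"type":"array","items":{"type":"object","properties":{"gripper":{"type":"number"},"offset":{"type":"array","items":{"type":"number"}},"rotation":{"type":"array","items":{"type":"number"}}}}},"newtons":{"type":"number"}},"required":["deltas"]}

```bash
ls; mkdir -p pics; python3 - <<'E'
from workcell import manip, imaging, workorder
import cv2
o=manip.get_obs()
for k in o: print(k,o[k])
print(manip.finger_overhang)
for n in ("scene","side","wrist"):
    im=imaging.camera(n); cv2.imwrite(f"pics/{n}0.png",im); print(n,imaging.camera_model(n))
a=cv2.imread("pics/scene0.png"); cv2.imwrite("pics/scene0b.png",cv2.resize(a,(800,600)))
a=cv2.imread("pics/side0.png"); cv2.imwrite("pics/side0b.png",cv2.resize(a,(800,600)))
E
```

```text
pics
clock 0.0
joint_pos [ 1.2754015   0.33288827 -0.06472672  1.46095148  0.02161949  1.3499128
 -0.08846281]
joint_velocities [ 0.00037561 -0.00040059  0.00127377 -0.00051997  0.00036438  0.00047322
  0.00176729]
tau [-2.46392701e-04 -6.25449228e+01  4.90529963e-02 -3.91609168e+01
  1.62002438e-02  9.78086464e-03  1.61318809e-06]
position [ 0.16829453 -0.60153177  0.24150091]
ee_rot [ 9.90706040e-01  1.36018405e-01 -1.38405137e-04 -7.18487581e-04]
ft_force [ 0.48550705 -0.99832427 -0.11530198]
torque [-0.01369074 -0.0446162  -0.0260169 ]
grasp_force 0.0
grip_width 1.001936546931268
0.011
scene {'camera_matrix': array([[400.72152735,   0.        , 274.22270566],
       [  0.        , 400.72152735, 213.21172012],
       [  0.        ,   0.        ,   1.        ]]), 'world_to_cam': array([[-0.61544136, -0.78808327, -0.01251788,  0.36998098],
       [ 0.59157261, -0.47235786,  0.65339108, -0.38414557],
       [-0.52083949,  0.39471866,  0.75691704, -0.95136116],
       [ 0.        ,  0.        ,  0.        ,  1.        ]])}
side {'camera_matrix': array([[503.48973933,   0.        , 271
[... 210 characters left out ...]
44,  0.45540743,  0.89000824, -0.03215158],
       [ 0.01803337, -0.8898995 ,  0.45580004, -1.40970107],
       [ 0.        ,  0.        ,  0.        ,  1.        ]])}
wrist {'camera_matrix': array([[344.2653958 ,   0.        , 278.87526252],
       [  0.        , 344.2653958 , 211.64923909],
       [  0.        ,   0.        ,   1.        ]]), 'hand_eye': array([[ 6.56471441e-04,  9.56027019e-01,  2.93277868e-01,
         7.64688824e-02],
       [ 9.99999257e-01, -9.28735360e-04,  7.89098562e-04,
         3.87156632e-04],
       [ 1.02677707e-03,  2.93277132e-01, -9.56026919e-01,
        -1.31129071e-01],
       [ 0.00000000e+00,  0.00000000e+00,  0.00000000e+00,
         1.00000000e+00]])}
```

View pics/scene0b.png

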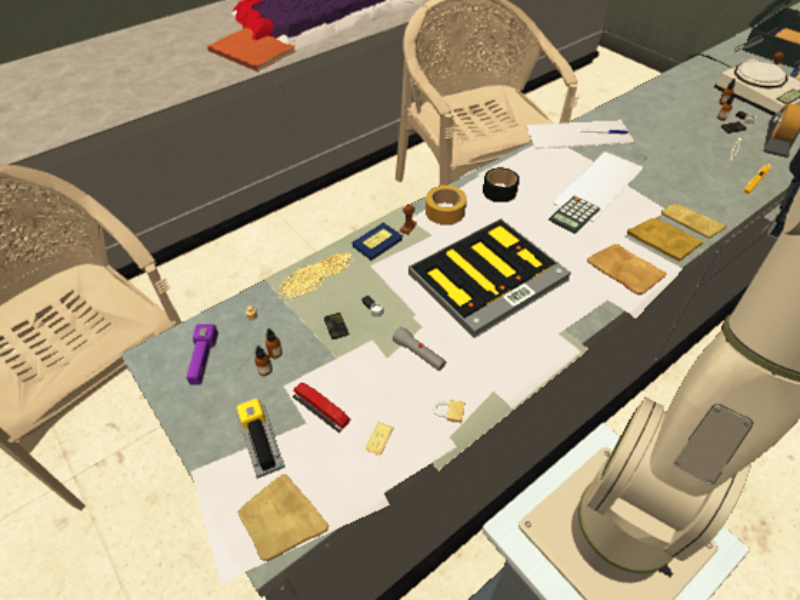

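View pics/side0b.png

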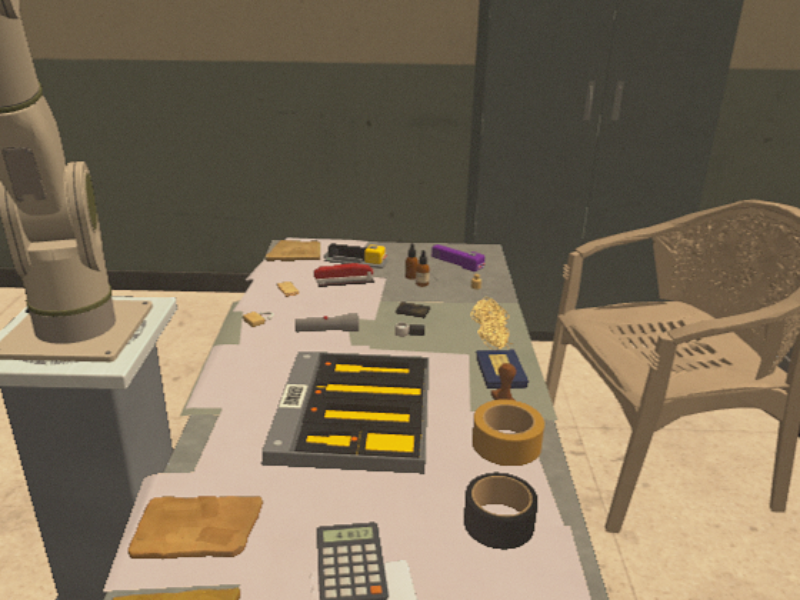

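Visible (800x600 scene picture): scanner in its rest at (260,440), stapler (322,405), torch (420,348), loupe (373,306), touchstone (336,325), tray (490,272), bottles (268,350), purple look-alike (200,352). A yellow cutter-like thing lies at (758,178). I'll locate these points roughly first.

```bash
cat > h.py <<'E'
import numpy as np, cv2
from workcell import manip, imaging, workorder
from scipy.spatial.transform import Rotation as R
def cam_pose(n):
    m=imaging.camera_model(n); K=np.array(m["camera_matrix"])
    if n=="wrist":
        o=manip.get_obs(); T=np.eye(4); T[:3,:3]=R.from_quat(o["ee_rot"]).as_matrix(); T[:3,3]=o["position"]
        C=T@m["hand_eye"]
    else: C=np.linalg.inv(m["world_to_cam"])
    return K,C,m
def ray(K,C,uv,z):
    """pixel(s)->world at height z"""
    uv=np.atleast_2d(np.float64(uv)); d=np.c_[(uv[:,0]-K[0,2])/K[0,0],-(uv[:,1]-K[1,2])/K[1,1],-np.ones(len(uv))]@C[:3,:3].T
    t=(z-C[2,3])/d[:,2]; return C[:3,3]+d*t[:,None]
def proj(K,C,P):
    P=np.atleast_2d(P); c=(P-C[:3,3])@C[:3,:3]
    return np.c_[K[0,2]-K[0,0]*c[:,0]/c[:,2],K[1,2]+K[1,1]*c[:,1]/c[:,2]]
E
python3 - <<'E'
from h import *
np.set_printoptions(precision=3,suppress=True)
print([ (n,[k for k in imaging.camera_model(n)]) for n in ("scene","wrist")])
K,C,m=cam_pose("scene")
s=0.7
for n,uv,z in [("yellowcut a",(747,190),0),("yellow b",(770,167),0),("scanner head",(250,408),.04),("scanner tail",(267,466),.04),("stap a",(300,388),.04),("stap b",(345,422),.04),("torch head",(402,336),.03),("torch tail",(440,362),.03),("lens",(377,311),.015),("case",(368,301),.015),("stone",(336,325),.011),("bottle1",(263,370),0),("bottle2",(274,353),0),("label",(518,295),.027),("tray TL",(410,264),.027),("tray top",(502,222),.027),("tray R",(569,269),.027),("tray bot",(475,330),.027),("cube",(251,312),0.01)]:
    print(n,ray(K,C,np.array(uv)*s,z)[0])
E
```

```text
[('scene', ['camera_matrix', 'world_to_cam']), ('wrist', ['camera_matrix', 'hand_eye'])]
yellowcut a [ 0.356 -1.02   0.   ]
yellow b [ 0.371 -1.165  0.   ]
scanner head [0.567 0.363 0.04 ]
scanner tail [0.446 0.396 0.04 ]
stap a [0.546 0.266 0.04 ]
stap b [0.432 0.24  0.04 ]
torch head [0.529 0.029 0.03 ]
torch tail [0.43 0.01 0.03]
lens [0.626 0.021 0.015]
case [0.662 0.02  0.015]
stone [0.653 0.113 0.011]
bottle1 [ 0.656  0.293 -0.   ]
bottle2 [0.679 0.253 0.   ]
label [ 0.46  -0.245  0.027]
tray TL [ 0.684 -0.119  0.027]
tray top [ 0.655 -0.391  0.027]
tray R [ 0.443 -0.394  0.027]
tray bot [ 0.447 -0.103  0.027]
cube [0.801 0.239 0.01 ]
```

Tray spans about x 0.44–0.68, y −0.39–−0.10, matching 240 x 292 mm. The yellow cutter-like thing is about 1.1–1.2 m away, beyond reach, so I take it as no part of the job and will check it in a crop. Next I move to an overhead view.

>>> {"op": "jog_arm", "data": {
  "deltas": [
    {"gripper":1,"offset":[0,0,-0.01],"rotation":[0,0,7.8]},
    {"gripper":1,"offset":[0,0,-0.01],"rotation":[0,0,7.8]},
    {"gripper":1,"offset":[0.025,-0.026,-0.002],"rotation":[0,0,0]},
    {"gripper":1,"offset":[0.025,-0.026,-0.002],"rotation":[0,0,0]},
    {"gripper":1,"offset":[0.025,-0.026,-0.002],"rotation":[0,0,0]},
    {"gripper":1,"offset":[0.025,-0.026,-0.002],"rotation":[0,0,0]},
    {"gripper":1,"offset":[0.025,-0.026,-0.002],"rotation":[0,0,0]},
    {"gripper":1,"offset":[0.025,-0.026,-0.002],"rotation":[0,0,0]},
    {"gripper":1,"offset":[0.025,-0.026,-0.002],"rotation":[0,0,0]},
    {"gripper":1,"offset":[0.025,-0.026,-0.002],"rotation":[0,0,0]},
    {"gripper":1,"offset":[0.025,-0.026,-0.002],"rotation":[0,0,0]},
    {"gripper":1,"offset":[0.025,-0.026,-0.002],"rotation":[0,0,0]},
    {"gripper":1,"offset":[0.025,-0.026,-0.002],"rotation":[0,0,0]},
    {"gripper":1,"offset":[0.025,-0.026,-0.002],"rotation":[0,0,0]},
    {"gripper":1,"offset":[0.025,-0.026,-0.002],"rotation":[0,0,0]},
    {"gripper":1,"offset":[0.025,-0.026,-0.002],"rotation":[0,0,0]},
    {"gripper":1,"offset":[0.025,-0.026,-0.002],"rotation":[0,0,0]},
    {"gripper":1,"offset":[0.025,-0.026,-0.002],"rotation":[0,0,0]},
    {"gripper":1,"offset":[0.025,-0.026,-0.002],"rotation":[0,0,0]},
    {"gripper":1,"offset":[0,0,0],"rotation":[0,0,0]}
  ]
}}

```text
clock: 2.15
position: [0.5956, -0.154, 0.2958]
ee_rot: [1.0, 0.004, 0.0, -0.002]
ft_force: [-1.5, 0.7, -1.0]
grip_width: 1.001
grasp_force: 0.0
```

```bash
python3 - <<'E'
from h import *
np.set_printoptions(precision=3,suppress=True)
o=manip.get_obs(); print(o["joint_pos"],o["position"],o["joint_velocities"].max())
K,C,m=cam_pose("wrist"); im=imaging.camera("wrist"); np.savez("w1.npz",K=K,C=C); cv2.imwrite("pics/w1.png",im)
cv2.imwrite("pics/w1b.png",cv2.resize(im,(800,600),interpolation=cv2.INTER_CUBIC))
s=cv2.imread("pics/scene0.png")[80:180,470:560]; cv2.imwrite("pics/cut.png",cv2.resize(s,None,fx=5,fy=5,interpolation=cv2.INTER_CUBIC))
E
```

```text
[ 0.517  0.322 -0.435  1.386  0.131  1.463 -1.475] [ 0.596 -0.154  0.296] 0.05871690772207273
```

View pics/w1b.png

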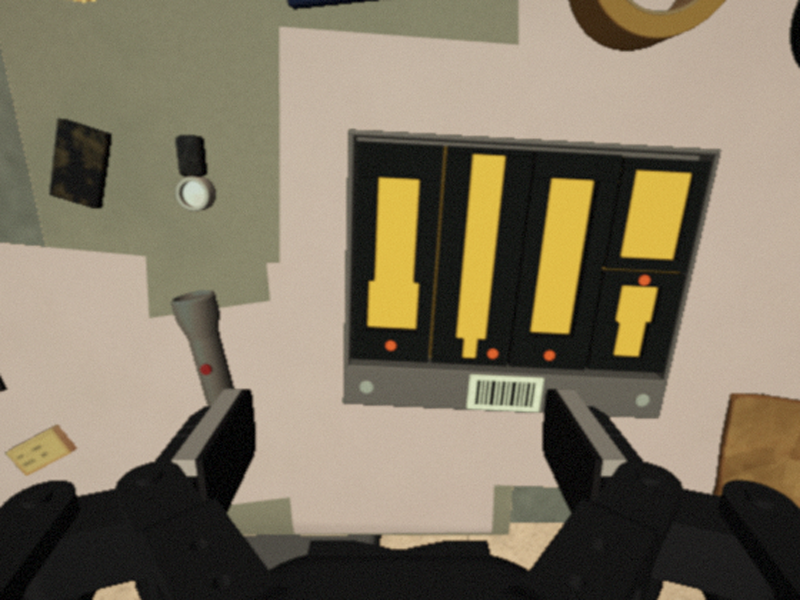

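View pics/cut.png

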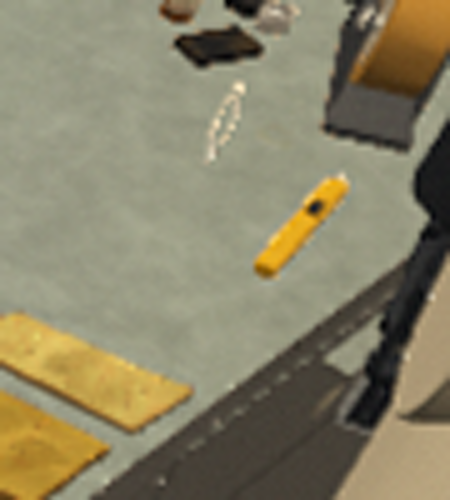

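Wrist view (800x600):
- **Cutouts, left to right:** torch (395,255), cutter (482,255), stapler (562,255), touchstone (656,215) and below it loupe (634,320). The loupe's dot is at its far end; the others' dots are at the near end.
- **Loose:** torch (210,345) head away, loupe (193,172) lens near, touchstone (80,163).

The far-off cutter in the crop (300,225) lies among other look-alikes and is out of reach, so the cutter counts as absent. Next I look over the loose tools.

>>> {"op": "jog_arm", "data": {
  "deltas": [
    {"gripper":1,"offset":[-0.008,-0.037,0],"rotation":[0,0,0]},
    {"gripper":1,"offset":[-0.008,-0.037,0],"rotation":[0,0,0]},
    {"gripper":1,"offset":[-0.008,-0.037,0],"rotation":[0,0,0]},
    {"gripper":1,"offset":[-0.008,-0.037,0],"rotation":[0,0,0]},
    {"gripper":1,"offset":[-0.008,-0.037,0],"rotation":[0,0,0]},
    {"gripper":1,"offset":[-0.008,-0.037,0],"rotation":[0,0,0]},
    {"gripper":1,"offset":[-0.008,-0.037,0],"rotation":[0,0,0]},
    {"gripper":1,"offset":[-0.008,-0.037,0],"rotation":[0,0,0]},
    {"gripper":1,"offset":[-0.008,-0.037,0],"rotation":[0,0,0]},
    {"gripper":1,"offset":[-0.008,-0.037,0],"rotation":[0,0,0]},
    {"gripper":1,"offset":[0,0,0],"rotation":[0,0,0]},
    {"gripper":1,"offset":[0,0,0],"rotation":[0,0,0]}
  ]
}}

```text
clock: 3.4
position: [0.5129, 0.2099, 0.2961]
ee_rot: [1.0, 0.001, -0.0, 0.0]
ft_force: [-0.7, -1.0, -0.1]
grip_width: 1.0
grasp_force: 0.0
```

```bash
python3 - <<'E'
from h import *
np.set_printoptions(precision=3,suppress=True)
o=manip.get_obs(); print(o["joint_pos"],o["position"])
K,C,m=cam_pose("wrist"); im=imaging.camera("wrist"); np.savez("w2.npz",K=K,C=C); cv2.imwrite("pics/w2.png",im)
cv2.imwrite("pics/w2b.png",cv2.resize(im,(800,600),interpolation=cv2.INTER_CUBIC))
E
```

```text
[ 0.108  0.212 -0.672  1.539  0.133  1.437 -2.14 ] [0.513 0.21  0.296]
```

View pics/w2b.png

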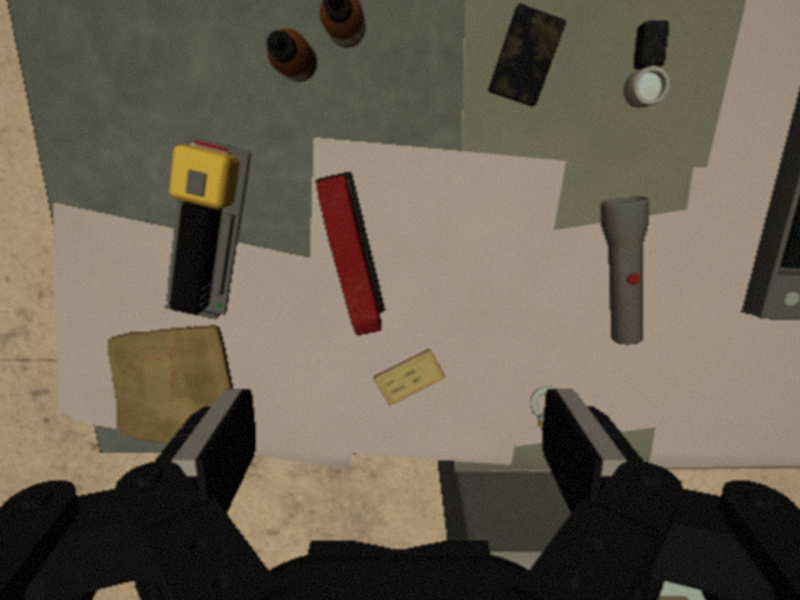

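Overhead view (800x600): scanner (205,230) yellow head away, stapler (350,255), torch (627,270) head away, loupe (650,65) lens near, touchstone (527,55), bottles (290,55) and (342,20). Two questions remain: which end of the stapler is the nose, and the exact poses. I'll crop the stapler and fit models.

```bash
cat > fit.py <<'E'
from h import *
from scipy.optimize import minimize
from scipy.spatial import ConvexHull
np.set_printoptions(precision=4,suppress=True)
S=4
def rect(x0,x1,y0,y1): return np.array([[x0,y0],[x1,y0],[x1,y1],[x0,y1]])/1000
def to_w(p,xy,z):  # local xy (m) -> world; p=x,y,yaw(of local y axis)
    c,s=np.cos(p[2]),np.sin(p[2])  # local y dir=(c,s), local x dir=(s,-c)
    return np.c_[p[0]+xy[:,0]*s+xy[:,1]*c, p[1]-xy[:,0]*c+xy[:,1]*s, np.full(len(xy),z)]
def poly(shape,px):
    m=np.zeros((shape[0]*S,shape[1]*S),np.uint8); cv2.fillPoly(m,[np.int32(np.round((px+.5)*S-.5))],1); return m
def solid(p,K,C,parts,shape):  # parts: list of (xy, z0, z1) extrusions
    m=np.zeros((shape[0]*S,shape[1]*S),np.uint8)
    for xy,z0,z1 in parts:
        q=proj(K,C,np.r_[to_w(p,xy,z0),to_w(p,xy,z1)]); m|=poly(shape,q[ConvexHull(q).vertices])
    return m
def cut(p,K,C,parts,zf,zt,shape):
    f=np.zeros((shape[0]*S,shape[1]*S),np.uint8); t=f.copy()
    for xy in parts: f|=poly(shape,proj(K,C,to_w(p,xy,zf))); t|=poly(shape,proj(K,C,to_w(p,xy,zt)))
    return f&t
def iou(a,b): return (a&b).sum()/max(1,(a|b).sum())
def fit(render,mask,p0):
    M=cv2.resize(mask,None,fx=S,fy=S,interpolation=cv2.INTER_NEAREST)
    r=None
    for d in (.012,.004):
        s=np.array(p0)+np.r_[np.zeros((1,3)),np.diag([d,d,d*10])]
        r=minimize(lambda p:-iou(render(p),M),p0,method="Nelder-Mead",options=dict(initial_simplex=s,maxfev=150)); p0=r.x
    return r.x,-r.fun
def pick(mask,uv):  # component at/near pixel
    n,l,st,c=cv2.connectedComponentsWithStats(mask)
    i=1+np.argmin([np.hypot(*(c[k]-uv))+ (1e3 if st[k,4]<60 else 0) for k in range(1,n)]); return (l==i).astype(np.uint8)
E
cat > m1.py <<'E'
from fit import *
d=np.load("w1.npz"); K,C=d["K"],d["C"]; im=cv2.imread("pics/w1.png"); h=cv2.cvtColor(im,cv2.COLOR_BGR2HSV); sh=im.shape[:2]
Y=cv2.inRange(h,(20,120,120),(32,255,255))//255
cuts=dict(torch=([rect(-21.5,21.5,-65,-20),rect(-16.5,16.5,-20.5,65)],.012,(395,255)),
 stapler=([rect(-19,19,-62.5,71.5)],.012,(562,255)),
 cutter=([rect(-13,13,-68.5,86.5),rect(-6,6,-87,-68)],.020,(482,255)),
 stone=([rect(-23,23,-35,35)],.020,(656,215)),
 loupe=([rect(-13,13,-33,0),rect(-17,17,-.5,33)],.017,(634,320)))
for n,(pt,zf,uv) in cuts.items():
    m=pick(Y,np.array(uv)*.7); p0=np.r_[ray(K,C,np.array(uv)*.7,zf)[0,:2],-.02]
    print("seat",n,*fit(lambda p:cut(p,K,C,pt,zf,.026,sh),m,p0),m.sum())
print("label",ray(K,C,np.array([[469,375],[543,377],[541,412],[467,408]])*.7,.027))
d=np.load("w2.npz"); K,C=d["K"],d["C"]; im=cv2.imread("pics/w2.png"); h=cv2.cvtColor(im,cv2.COLOR_BGR2HSV)
Rm=((cv2.inRange(h,(0,150,60),(8,255,255))|cv2.inRange(h,(172,150,60),(180,255,255)))//255)
m=pick(Rm,np.array((350,255))*.7); r=cv2.minAreaRect(cv2.findContours(m,0,1)[0][0]); b=cv2.boxPoints(r); print("stapler red top",ray(K,C,b,.043),m.sum())
cv2.imwrite("pics/st.png",np.hstack([cv2.resize(im[105:245,205:285],None,fx=4,fy=4,interpolation=cv2.INTER_CUBIC),cv2.resize(cv2.imread("pics/side0.png")[170:210,205:275],(448*1,256)).repeat(1,0) if 0 else cv2.copyMakeBorder(cv2.resize(cv2.imread("pics/side0.png")[170:215,205:275],None,fx=6,fy=6,interpolation=cv2.INTER_CUBIC),0,560-270,0,0,0)]))
print(h[int(55*.7),int(527*.7)],h[int(45*.7),int(652*.7)],h[int(250*.7),int(620*.7)],h[int(85*.7),int(648*.7)],h[150,330],h[60,420])
E
python3 m1.py
```

```text
seat torch [ 0.587  -0.1497 -0.0422] 0.9735012178832404 3171
seat stapler [ 0.581  -0.2891 -0.0439] 0.9630393020091251 3120
seat cutter [ 0.5837 -0.2195 -0.0437] 0.9620557156580212 2986
seat stone [ 0.6239 -0.3609 -0.049 ] 0.9664513718373011 2337
seat loupe [ 0.5322 -0.3571 -0.0405] 0.9427737226277372 1066
label [[ 0.4823 -0.2166  0.027 ]
 [ 0.4811 -0.2826  0.027 ]
 [ 0.4461 -0.2841  0.027 ]
 [ 0.4494 -0.2165  0.027 ]]
stapler red top [[0.5678 0.2739 0.043 ]
 [0.573  0.2517 0.043 ]
 [0.4486 0.2248 0.043 ]
 [0.4424 0.2491 0.043 ]] 2166
[105  28  18] [ 0 10 26] [21 54 80] [ 60  11 167] [ 15  50 162] [ 31  56 105]
```

View pics/st.png

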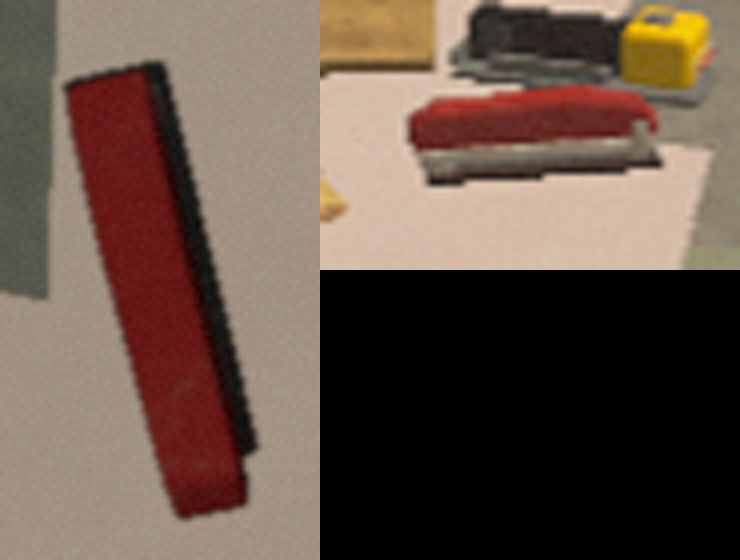

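The crop shows the red body overhanging the base at the near (−x) end, in both views. So the nose already points −x, the same side as its dot. Seats come out 70 mm apart at yaw −2.5°, which is consistent. Now the tool poses.

```bash
cat > m2.py <<'E'
from fit import *
import sys
parts=dict(torch=[(rect(-18.5,18.5,-62,-38),.010,.027),(rect(-9,9,-62,-38),0,.037),(rect(-13.5,13.5,-38,62),.008,.026),(rect(-7,7,-38,62),0,.034)],
 stapler=[(rect(-16,16,-59,68),0,.010),(rect(-12,12,-68,60),.02,.036),(rect(-12,12,-50,68),.02,.043)],
 loupe=[(rect(-10,10,-30,2),0,.016),(np.c_[14*np.cos(np.arange(0,6.28,.3)),16+14*np.sin(np.arange(0,6.28,.3))]/1000,0,.017)],
 stone=[(rect(-20,20,-32,32),0,.011)],
 scanner=[(rect(-22,22,28,70),.006,.040)])
def gc(im,box):
    m=np.zeros(im.shape[:2],np.uint8); cv2.grabCut(im,m,box,np.zeros((1,65)),np.zeros((1,65)),8,cv2.GC_INIT_WITH_RECT)
    return ((m==1)|(m==3)).astype(np.uint8)
def run(f,items):
    d=np.load(f+".npz"); K,C=d["K"],d["C"]; im=cv2.imread(f"pics/{f}.png"); sh=im.shape[:2]; out=im.copy()
    h=cv2.cvtColor(im,cv2.COLOR_BGR2HSV)
    for n,box,p0 in items:
        x,y,w,hh=[int(v*.7) for v in box]
        if n=="scanner": m=cv2.inRange(h,(18,120,90),(35,255,255))//255; m[:y]=0;m[y+hh:]=0;m[:,:x]=0;m[:,x+w:]=0
        else: m=gc(im,(x,y,w,hh))
        m=cv2.morphologyEx(m,cv2.MORPH_OPEN,np.ones((3,3))); cs=cv2.findContours(m,0,1)[0]; c=max(cs,key=cv2.contourArea); m[:]=0; cv2.drawContours(m,[c],-1,1,-1)
        p,q=fit(lambda p:solid(p,K,C,parts[n],sh),m,p0); print(f,n,p,np.degrees(p[2]).round(1),"iou",round(q,3))
        cv2.drawContours(out,[c],-1,(0,255,0),1)
        r=cv2.resize(solid(p,K,C,parts[n],sh),(sh[1],sh[0]),interpolation=cv2.INTER_AREA); cv2.drawContours(out,cv2.findContours(r,0,1)[0],-1,(255,0,255),1)
    cv2.imwrite(f"pics/{f}_fit.png",cv2.resize(out,(800,600)))
if __name__=="__main__":
    run("w2",[("torch",(590,185,70,170),(.48,.02,3.1)),("stapler",(305,160,90,185),(.51,.25,.2)),("loupe",(615,10,65,105),(.645,.02,3.1)),("stone",(478,0,96,115),(.65,.113,-.3)),("scanner",(160,130,90,90),(.5,.38,-.05))])
    run("w1",[("loupe",(165,122,60,100),(.645,.02,3.1)),("stone",(40,105,80,112),(.65,.113,-.3))])
E
python3 m2.py
```

```text
w2 torch [0.4916 0.016  3.3031] 189.3 iou 0.872
w2 stapler [0.5069 0.2504 0.2196] 12.6 iou 0.91
w2 loupe [0.6536 0.0176 3.1002] 177.6 iou 0.868
w2 stone [ 0.6599  0.1122 -0.3095] -17.7 iou 0.936
w2 scanner [ 0.5225  0.373  -0.1736] -9.9 iou 0.73
w1 loupe [0.6533 0.0162 3.1261] 179.1 iou 0.837
w1 stone [ 0.6601  0.1107 -0.2984] -17.1 iou 0.925
```

View pics/w2_fit.png

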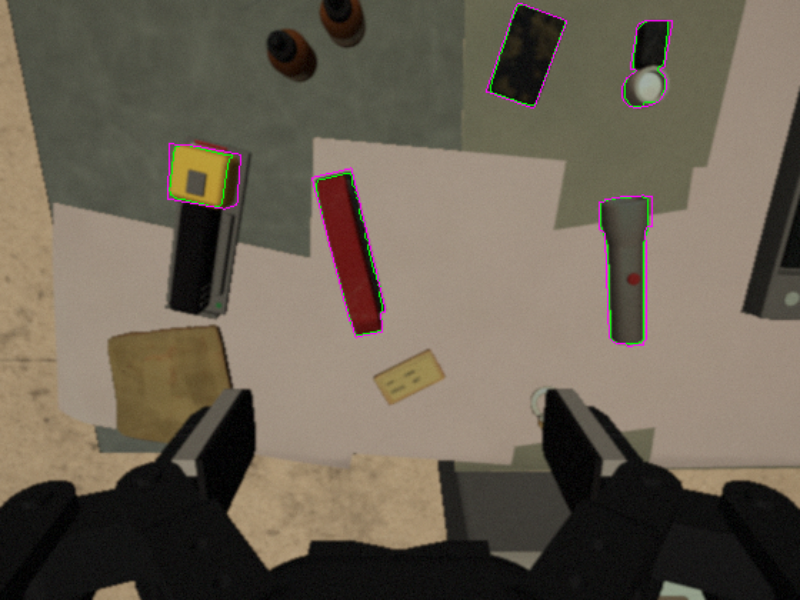

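Fits match the outlines well. The loupe and touchstone agree within 1.5 mm between the two views. Stapler first; it needs no turn.

>>> {"op": "jog_arm", "data": {
  "deltas": [
    {"gripper":0.75,"offset":[-0.006,-0.04,0.02],"rotation":[0,0,0]},
    {"gripper":0.75,"offset":[0,0,0.03],"rotation":[0,0,-6.3]},
    {"gripper":0.75,"offset":[0,0,0.04],"rotation":[0,0,-6.3]},
    {"gripper":0.75,"offset":[0,0,0.04],"rotation":[0,0,0]},
    {"gripper":0.75,"offset":[0,0,0.04],"rotation":[0,0,0]},
    {"gripper":0.75,"offset":[0,0,0.04],"rotation":[0,0,0]},
    {"gripper":0.75,"offset":[0,0,0.03],"rotation":[0,0,0]},
    {"gripper":0.75,"offset":[0,0,0.02],"rotation":[0,0,0]},
    {"gripper":0.75,"offset":[0,0,0.004],"rotation":[0,0,0]},
    {"gripper":0.75,"offset":[0,0,0],"rotation":[0,0,0]}
  ],
  "newtons": 30
}}

```text
clock: 4.45
position: [0.5074, 0.2488, 0.0321]
ee_rot: [0.994, 0.109, -0.0, 0.0]
ft_force: [0.7, -0.1, 0.4]
grip_width: 0.748
grasp_force: 0.0
```

>>> {"op": "jog_arm", "data": {
  "deltas": [
    {"gripper":0,"offset":[0,0,0],"rotation":[0,0,0]},
    {"gripper":0,"offset":[0,0,0],"rotation":[0,0,0]},
    {"gripper":0,"offset":[0,0,0],"rotation":[0,0,0]},
    {"gripper":0,"offset":[0,0,0],"rotation":[0,0,0]},
    {"gripper":0,"offset":[0,0,0],"rotation":[0,0,0]},
    {"gripper":0,"offset":[0,0,0],"rotation":[0,0,0]},
    {"gripper":0,"offset":[0,0,-0.01],"rotation":[0,0,0]},
    {"gripper":0,"offset":[0,0,-0.03],"rotation":[0,0,0]},
    {"gripper":0,"offset":[0,0,-0.03],"rotation":[0,0,0]},
    {"gripper":0,"offset":[0,0,-0.03],"rotation":[0,0,0]},
    {"gripper":0,"offset":[0,0,-0.03],"rotation":[0,0,0]},
    {"gripper":0,"offset":[0,0,0],"rotation":[0,0,0]}
  ]
}}

```text
clock: 5.65
position: [0.5085, 0.2516, 0.167]
ee_rot: [0.994, 0.11, 0.003, -0.001]
ft_force: [0.2, 1.0, -2.8]
grip_width: 0.271
grasp_force: 30.1
```

>>> {"op": "jog_arm", "data": {
  "deltas": [
    {"gripper":0,"offset":[0,0,0],"rotation":[0,0,7.5]},
    {"gripper":0,"offset":[0,0,0],"rotation":[0,0,7.5]},
    {"gripper":0,"offset":[0.007,0.0384,0],"rotation":[0,0,0]},
    {"gripper":0,"offset":[0.007,0.0384,0],"rotation":[0,0,0]},
    {"gripper":0,"offset":[0.007,0.0384,0],"rotation":[0,0,0]},
    {"gripper":0,"offset":[0.007,0.0384,0],"rotation":[0,0,0]},
    {"gripper":0,"offset":[0.007,0.0384,0],"rotation":[0,0,0]},
    {"gripper":0,"offset":[0.007,0.0384,0],"rotation":[0,0,0]},
    {"gripper":0,"offset":[0.007,0.0384,0],"rotation":[0,0,0]},
    {"gripper":0,"offset":[0.007,0.0384,0],"rotation":[0,0,0]},
    {"gripper":0,"offset":[0.007,0.0384,0],"rotation":[0,0,0]},
    {"gripper":0,"offset":[0.007,0.0384,0],"rotation":[0,0,0]},
    {"gripper":0,"offset":[0.007,0.0384,0],"rotation":[0,0,0]},
    {"gripper":0,"offset":[0.007,0.0384,0],"rotation":[0,0,0]},
    {"gripper":0,"offset":[0.007,0.0384,0],"rotation":[0,0,0]},
    {"gripper":0,"offset":[0.005,0.0384,0],"rotation":[0,0,0]},
    {"gripper":0,"offset":[0,0,0],"rotation":[0,0,0]},
    {"gripper":0,"offset":[0,0,0],"rotation":[0,0,0]}
  ]
}}

```text
clock: 7.45
position: [0.5799, -0.2915, 0.1614]
ee_rot: [1.0, -0.022, -0.001, -0.0]
ft_force: [0.6, 1.8, -1.1]
grip_width: 0.275
grasp_force: 30.2
```

```bash
python3 - <<'E'
from h import *
o=manip.get_obs(); print(o["joint_pos"].round(2),o["position"].round(4),R.from_quat(o["ee_rot"]).as_matrix().round(4))
K,C,m=cam_pose("wrist"); im=imaging.camera("wrist"); np.savez("w3.npz",K=K,C=C); cv2.imwrite("pics/w3.png",im)
cv2.imwrite("pics/w3b.png",cv2.resize(im,(800,600),interpolation=cv2.INTER_CUBIC))
E
```

```text
[ 0.67  0.46 -0.37  1.48  0.17  1.24 -1.34] [ 0.5799 -0.2915  0.1614] [[ 9.991e-01 -4.320e-02 -1.300e-03]
 [-4.320e-02 -9.991e-01  9.000e-04]
 [-1.300e-03 -8.000e-04 -1.000e+00]]
```

View pics/w3b.png

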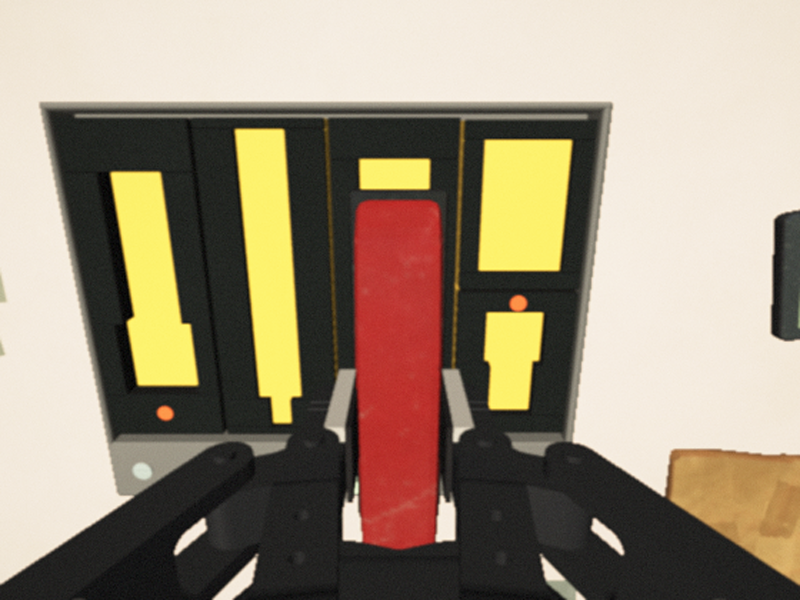

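Stapler held square between the pads: red top from (355,200) to (440,200), its cutout's far yellow strip at (395,172). I refit the seats from this nearer view and check the stapler's position along the grip.

```bash
cat > m3.py <<'E'
from fit import *
import sys
def seats(f,names):
    d=np.load(f+".npz"); K,C=d["K"],d["C"]; im=cv2.imread(f"pics/{f}.png"); h=cv2.cvtColor(im,cv2.COLOR_BGR2HSV); sh=im.shape[:2]
    Y=cv2.inRange(h,(20,100,120),(35,255,255))//255
    cuts=dict(torch=([rect(-21.5,21.5,-65,-20),rect(-16.5,16.5,-20.5,65)],.012,(.587,-.1497)),
     stapler=([rect(-19,19,-62.5,71.5)],.012,(.581,-.2891)),
     cutter=([rect(-13,13,-68.5,86.5),rect(-6,6,-87,-68)],.020,(.5837,-.2195)),
     stone=([rect(-23,23,-35,35)],.020,(.6239,-.3609)),
     loupe=([rect(-13,13,-33,0),rect(-17,17,-.5,33)],.017,(.5322,-.3571)))
    for n in names:
        pt,zf,xy=cuts[n]; m=pick(Y,proj(K,C,[*xy,zf])[0])
        print("seat",n,*fit(lambda p:cut(p,K,C,pt,zf,.026,sh),m,[*xy,-.043]),m.sum())
    return K,C
if __name__=="__main__":
    K,C=seats("w3",["torch","cutter","stone","loupe"])
    print("yellow far edge of stapler cutout",ray(K,C,np.array([[359,158],[431,158]])*.7,.012),"sides",ray(K,C,np.array([[359,172],[431,172]])*.7,.012))
    print("red hinge end",ray(K,C,np.array([[358,201],[438,201]])*.7,.161-.031+.043))
    print("base hinge end",ray(K,C,np.array([[352,193],[445,193]])*.7,.161-.031+.015))
E
python3 m3.py
```

```text
seat torch [ 0.5871 -0.1491 -0.0468] 0.9336240955298086 5627
seat cutter [ 0.5844 -0.219  -0.041 ] 0.9307665410466607 6434
seat stone [ 0.6247 -0.3604 -0.0502] 0.95193160014811 5569
seat loupe [ 0.5329 -0.3567 -0.0312] 0.9260919420410716 2396
yellow far edge of stapler cutout [[ 0.6536 -0.2726  0.012 ]
 [ 0.652  -0.3119  0.012 ]] sides [[ 0.6462 -0.2721  0.012 ]
 [ 0.6445 -0.3118  0.012 ]]
red hinge end [[ 0.6455 -0.2844  0.173 ]
 [ 0.6447 -0.3035  0.173 ]]
base hinge end [[ 0.6453 -0.2804  0.145 ]
 [ 0.6441 -0.3077  0.145 ]]
```

>>> {"op": "jog_arm", "data": {
  "deltas": [
    {"gripper":0,"offset":[0.003,-0.0024,0.02],"rotation":[0,0,0]},
    {"gripper":0,"offset":[0,0,0.03],"rotation":[0,0,0]},
    {"gripper":0,"offset":[0,0,0.03],"rotation":[0,0,0]},
    {"gripper":0,"offset":[0,0,0.015],"rotation":[0,0,0]},
    {"gripper":0,"offset":[0,0,0.006],"rotation":[0,0,0]},
    {"gripper":0,"offset":[0,0,0.004],"rotation":[0,0,0]},
    {"gripper":0,"offset":[0,0,0.004],"rotation":[0,0,0]},
    {"gripper":0,"offset":[0,0,0.004],"rotation":[0,0,0]},
    {"gripper":0,"offset":[0,0,0],"rotation":[0,0,0]}
  ]
}}

```text
clock: 8.4
position: [0.5845, -0.2887, 0.0498]
ee_rot: [1.0, -0.021, 0.001, 0.0]
ft_force: [2.4, -0.5, -3.2]
grip_width: 0.274
grasp_force: 30.1
```

>>> {"op": "jog_arm", "data": {
  "deltas": [
    {"gripper":0,"offset":[0,0,0.003],"rotation":[0,0,0]},
    {"gripper":0,"offset":[0,0,0.003],"rotation":[0,0,0]},
    {"gripper":0,"offset":[0,0,0],"rotation":[0,0,0]},
    {"gripper":0,"offset":[0,0,0],"rotation":[0,0,0]}
  ]
}}

```text
clock: 8.8
position: [0.5846, -0.2887, 0.0455]
ee_rot: [1.0, -0.021, 0.001, 0.0]
ft_force: [-4.0, 2.8, 14.8]
grip_width: 0.276
grasp_force: 32.3
```

>>> {"op": "jog_arm", "data": {
  "deltas": [
    {"gripper":0.5,"offset":[0,0,0],"rotation":[0,0,0]},
    {"gripper":0.5,"offset":[0,0,0],"rotation":[0,0,0]},
    {"gripper":0.5,"offset":[0,0,0],"rotation":[0,0,0]},
    {"gripper":0.5,"offset":[0,0,-0.02],"rotation":[0,0,0]},
    {"gripper":0.5,"offset":[0,0,-0.02],"rotation":[0,0,0]},
    {"gripper":0,"offset":[0,0,-0.01],"rotation":[0,0,0]},
    {"gripper":0,"offset":[0,0,0],"rotation":[0,0,0]},
    {"gripper":0,"offset":[0,0,0],"rotation":[0,0,0]},
    {"gripper":0,"offset":[0,0,0],"rotation":[0,0,0]},
    {"gripper":0,"offset":[0,0,0],"rotation":[0,0,0]},
    {"gripper":0,"offset":[0,0,0.015],"rotation":[0,0,0]},
    {"gripper":0,"offset":[0,0,0.008],"rotation":[0,0,0]},
    {"gripper":0,"offset":[0,0,0.004],"rotation":[0,0,0]},
    {"gripper":0,"offset":[0,0,0],"rotation":[0,0,0]}
  ]
}}

```text
clock: 10.2
position: [0.5832, -0.2884, 0.0658]
ee_rot: [1.0, -0.021, -0.001, -0.0]
ft_force: [-0.2, 0.8, 1.0]
grip_width: 0.0
grasp_force: 0.3
```

>>> {"op": "jog_arm", "data": {
  "deltas": [
    {"gripper":0,"offset":[0,0,0.003],"rotation":[0,0,0]},
    {"gripper":0,"offset":[0,0,0.001],"rotation":[0,0,0]},
    {"gripper":0,"offset":[0,0,0],"rotation":[0,0,0]}
  ]
}}

```text
clock: 10.5
position: [0.5835, -0.2885, 0.0653]
ee_rot: [1.0, -0.021, -0.0, 0.0]
ft_force: [-16.2, 6.4, 32.8]
grip_width: -0.002
grasp_force: 16.7
```

Stapler is seated: its top reads 54 mm, expected 55. Next the torch, taken with tool x at +9.3° and to be turned half round.

>>> {"op": "jog_arm", "data": {
  "deltas": [
    {"gripper":0,"offset":[0,0,-0.04],"rotation":[0,0,0]},
    {"gripper":0.7,"offset":[0,0,-0.05],"rotation":[0,0,0]},
    {"gripper":0.7,"offset":[-0.013,-0.0375,0],"rotation":[0,0,0]},
    {"gripper":0.7,"offset":[-0.013,-0.0375,0],"rotation":[0,0,0]},
    {"gripper":0.7,"offset":[-0.013,-0.0375,0],"rotation":[0,0,0]},
    {"gripper":0.7,"offset":[-0.013,-0.0375,0],"rotation":[0,0,0]},
    {"gripper":0.7,"offset":[-0.013,-0.0375,0],"rotation":[0,0,0]},
    {"gripper":0.7,"offset":[-0.013,-0.0375,0],"rotation":[0,0,0]},
    {"gripper":0.7,"offset":[-0.013,-0.0375,0],"rotation":[0,0,0]},
    {"gripper":0.7,"offset":[-0.014,-0.0375,0],"rotation":[0,0,0]},
    {"gripper":0.7,"offset":[0,0,0.02],"rotation":[0,0,-5.9]},
    {"gripper":0.7,"offset":[0,0,0.03],"rotation":[0,0,-5.9]},
    {"gripper":0.7,"offset":[0,0,0.03],"rotation":[0,0,0]},
    {"gripper":0.7,"offset":[0,0,0],"rotation":[0,0,0]}
  ]
}}

```text
clock: 11.9
position: [0.4885, 0.0154, 0.0688]
ee_rot: [0.997, 0.082, -0.003, -0.0]
ft_force: [-0.5, -0.5, -0.8]
grip_width: 0.697
grasp_force: 0.0
```

```bash
python3 - <<'E'
from h import *
o=manip.get_obs(); print(o["joint_pos"].round(2),o["position"].round(4),R.from_quat(o["ee_rot"]).as_matrix()[:,0].round(4))
K,C,m=cam_pose("wrist"); im=imaging.camera("wrist"); np.savez("w4.npz",K=K,C=C); cv2.imwrite("pics/w4.png",im)
print(proj(K,C,[[.4916,.016,.034],[.4916+.061,.016+.01,.037]])/.7)
cv2.imwrite("pics/w4b.png",cv2.resize(im,(800,600),interpolation=cv2.INTER_CUBIC))
E
```

```text
[ 0.4   0.27 -0.58  1.97  0.18  0.95 -1.67] [0.4885 0.0154 0.0688] [ 0.9864  0.164  -0.0062]
[[398.11835585 360.36464898]
 [398.62171128 188.2066511 ]]
```

View pics/w4b.png

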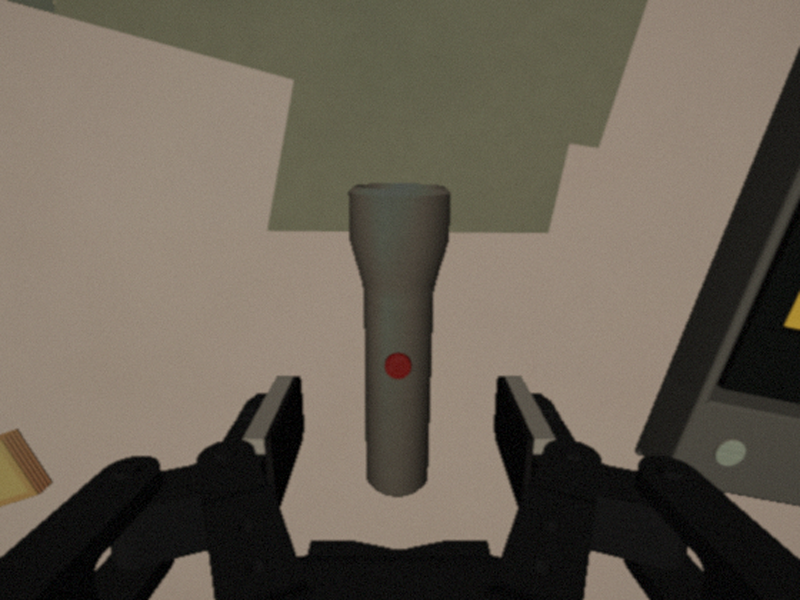

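Torch centred between the fingers (axis at column 398, head end at row 186, as predicted). Grasping.

>>> {"op": "jog_arm", "data": {
  "deltas": [
    {"gripper":0.7,"offset":[0.003,0,0.02],"rotation":[0,0,0]},
    {"gripper":0.7,"offset":[0,0,0.014],"rotation":[0,0,0]},
    {"gripper":0.7,"offset":[0,0,0.007],"rotation":[0,0,0]},
    {"gripper":0,"offset":[0,0,0],"rotation":[0,0,0]},
    {"gripper":0,"offset":[0,0,0],"rotation":[0,0,0]},
    {"gripper":0,"offset":[0,0,0],"rotation":[0,0,0]},
    {"gripper":0,"offset":[0,0,0],"rotation":[0,0,0]},
    {"gripper":0,"offset":[0,0,0],"rotation":[0,0,0]},
    {"gripper":0,"offset":[0,0,0],"rotation":[0,0,0]}
  ]
}}

```text
clock: 12.85
position: [0.4947, 0.0161, 0.0321]
ee_rot: [0.997, 0.082, 0.001, 0.0]
ft_force: [-2.0, 0.1, 6.7]
grip_width: 0.303
grasp_force: 31.4
```

>>> {"op": "jog_arm", "data": {
  "deltas": [
    {"gripper":0,"offset":[0,0,-0.01],"rotation":[0,0,0]},
    {"gripper":0,"offset":[0,0,-0.03],"rotation":[0,0,0]},
    {"gripper":0,"offset":[0,0,-0.04],"rotation":[0,0,0]},
    {"gripper":0,"offset":[0,0,-0.05],"rotation":[0,0,0]},
    {"gripper":0,"offset":[0,0,0],"rotation":[0,0,0]},
    {"gripper":0,"offset":[0,0,0],"rotation":[0,0,0]}
  ]
}}

```text
clock: 13.45
position: [0.4948, 0.0159, 0.1627]
ee_rot: [0.997, 0.082, 0.001, 0.0]
ft_force: [0.3, 1.2, -2.0]
grip_width: 0.303
grasp_force: 30.5
```

>>> {"op": "jog_arm", "data": {
  "deltas": [
    {"rotation":[0,0,-8.4],"offset":[0,0,0],"gripper":0},
    {"rotation":[0,0,-8.4],"offset":[0,0,0],"gripper":0},
    {"rotation":[0,0,-8.4],"offset":[0,0,0],"gripper":0},
    {"rotation":[0,0,-8.4],"offset":[0,0,0],"gripper":0},
    {"rotation":[0,0,-8.4],"offset":[0,0,0],"gripper":0},
    {"rotation":[0,0,-8.4],"offset":[0,0,0],"gripper":0},
    {"rotation":[0,0,-8.4],"offset":[0,0,0],"gripper":0},
    {"rotation":[0,0,-8.4],"offset":[0,0,0],"gripper":0},
    {"rotation":[0,0,-8.4],"offset":[0,0,0],"gripper":0},
    {"rotation":[0,0,-8.4],"offset":[0,0,0],"gripper":0},
    {"rotation":[0,0,-8.4],"offset":[0,0,0],"gripper":0},
    {"rotation":[0,0,-8.4],"offset":[0,0,0],"gripper":0},
    {"rotation":[0,0,-8.4],"offset":[0,0,0],"gripper":0},
    {"rotation":[0,0,-8.4],"offset":[0,0,0],"gripper":0},
    {"rotation":[0,0,-8.4],"offset":[0,0,0],"gripper":0},
    {"rotation":[0,0,-8.4],"offset":[0,0,0],"gripper":0},
    {"rotation":[0,0,-8.4],"offset":[0,0,0],"gripper":0},
    {"rotation":[0,0,-8.4],"offset":[0,0,0],"gripper":0},
    {"rotation":[0,0,-8.4],"offset":[0,0,0],"gripper":0},
    {"rotation":[0,0,-8.4],"offset":[0,0,0],"gripper":0}
  ]
}}

```text
clock: 15.45
position: [0.4932, 0.016, 0.1599]
ee_rot: [0.019, 1.0, 0.0, -0.001]
ft_force: [-0.4, 0.1, -2.0]
grip_width: 0.305
grasp_force: 30.5
```

>>> {"op": "jog_arm", "data": {
  "deltas": [
    {"gripper":0,"offset":[-0.0196,-0.0323,0],"rotation":[0,0,0]},
    {"gripper":0,"offset":[-0.0196,-0.0323,0],"rotation":[0,0,0]},
    {"gripper":0,"offset":[-0.0196,-0.0323,0],"rotation":[0,0,0]},
    {"gripper":0,"offset":[-0.0196,-0.0323,0],"rotation":[0,0,0]},
    {"gripper":0,"offset":[-0.0196,-0.0323,0],"rotation":[0,0,0]},
    {"gripper":0,"offset":[0,0,0.03],"rotation":[0,0,0]},
    {"gripper":0,"offset":[0,0,0.03],"rotation":[0,0,0]},
    {"gripper":0,"offset":[0,0,0.02],"rotation":[0,0,0]},
    {"gripper":0,"offset":[0,0,0],"rotation":[0,0,0]},
    {"gripper":0,"offset":[0,0,0],"rotation":[0,0,0]}
  ]
}}

```text
clock: 16.45
position: [0.5844, -0.1494, 0.0809]
ee_rot: [0.022, 1.0, 0.0, -0.001]
ft_force: [0.7, -0.2, -0.9]
grip_width: 0.308
grasp_force: 30.4
```

```bash
python3 - <<'E'
from h import *
o=manip.get_obs(); Rm=R.from_quat(o["ee_rot"]).as_matrix(); print(o["joint_pos"].round(2),o["position"].round(4),np.degrees(np.arctan2(Rm[1,0],Rm[0,0])).round(2))
K,C,m=cam_pose("wrist"); im=imaging.camera("wrist"); np.savez("w5.npz",K=K,C=C); cv2.imwrite("pics/w5.png",im)
out=cv2.resize(im,(800,600),interpolation=cv2.INTER_CUBIC)
# predicted opening rim (z=.026) around seat
from fit import to_w,rect
p=[.587,-.1494,-.045]
for r in (rect(-21.5,21.5,-65,-20),rect(-16.5,16.5,-20,65)):
    cv2.polylines(out,[np.int32(proj(K,C,to_w(p,r,.026))/.7)],True,(0,255,0),1)
hd=to_w([*(o["position"][:2]+Rm[:2,0]*-.003),np.arctan2(-Rm[1,0],-Rm[0,0])],rect(-18.5,18.5,-62,-38),o["position"][2]-.032+.018)
cv2.polylines(out,[np.int32(proj(K,C,hd)/.7)],True,(255,0,255),1)
cv2.imwrite("pics/w5b.png",out)
E
```

```text
[ 0.74  0.53 -0.73  1.66  0.39  1.1   1.43] [ 0.5844 -0.1494  0.0809] 177.45
```

View pics/w5b.png

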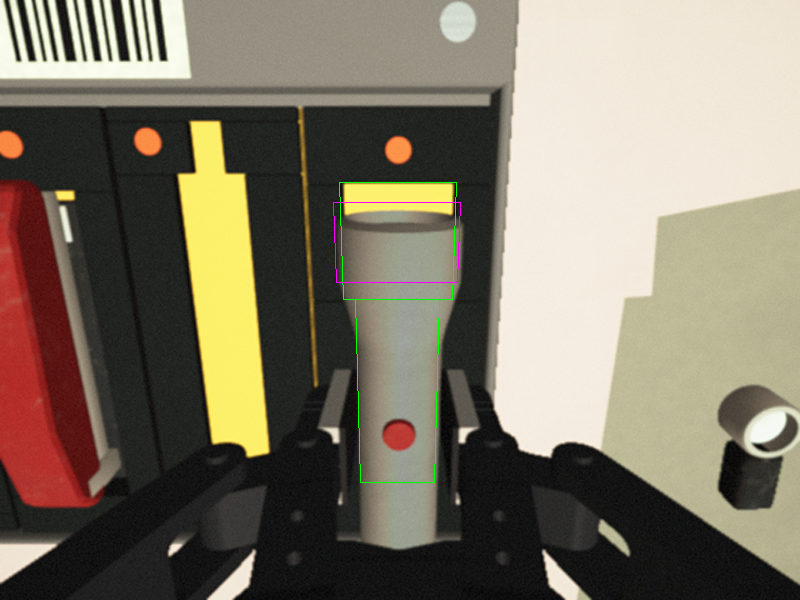

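Lined up: the computed rim (green) sits on the yellow, and the torch head points to the dot at (398,150). The head end appears a little farther in than predicted, so I check its depth.

```bash
python3 - <<'E'
from h import *
d=np.load("w5.npz"); K,C=d["K"],d["C"]; im=cv2.imread("pics/w5.png")
for b in (.036,.040,.044,.048,.052):
    lo=ray(K,C,[401*.7,212*.7],b)[0]; hi=ray(K,C,[401*.7,231*.7],b+.037)[0]; l=ray(K,C,[341*.7,235*.7],b+.0185)[0]; r=ray(K,C,[462*.7,235*.7],b+.0185)[0]
    print(b,lo.round(4),hi.round(4),"width",np.linalg.norm(l-r).round(4),"mid",((l+r)/2).round(4))
cv2.imwrite("pics/w5c.png",cv2.resize(im[115:220,210:350],None,fx=5,fy=5,interpolation=cv2.INTER_CUBIC))
E
```

```text
0.036 [ 0.5317 -0.1457  0.036 ] [ 0.5328 -0.146   0.073 ] width 0.0389 mid [ 0.5369 -0.1459  0.0545]
0.04 [ 0.5313 -0.1457  0.04  ] [ 0.5322 -0.146   0.077 ] width 0.0379 mid [ 0.5363 -0.1459  0.0585]
0.044 [ 0.5308 -0.1458  0.044 ] [ 0.5316 -0.146   0.081 ] width 0.0369 mid [ 0.5356 -0.1459  0.0625]
0.048 [ 0.5303 -0.1458  0.048 ] [ 0.5309 -0.146   0.085 ] width 0.036 mid [ 0.535  -0.1459  0.0665]
0.052 [ 0.5299 -0.1458  0.052 ] [ 0.5303 -0.146   0.089 ] width 0.035 mid [ 0.5343 -0.1459  0.0705]
```

>>> {"op": "jog_arm", "data": {
  "deltas": [
    {"gripper":0,"offset":[0.005,-0.001,0.008],"rotation":[0,0,0]},
    {"gripper":0,"offset":[0,0,0.008],"rotation":[0,0,0]},
    {"gripper":0,"offset":[0,0,0.005],"rotation":[0,0,0]},
    {"gripper":0,"offset":[0,0,0.004],"rotation":[0,0,0]},
    {"gripper":0,"offset":[0,0,0.004],"rotation":[0,0,0]},
    {"gripper":0,"offset":[0,0,0.003],"rotation":[0,0,0]},
    {"gripper":0,"offset":[0,0,0.003],"rotation":[0,0,0]},
    {"gripper":0,"offset":[0,0,0],"rotation":[0,0,0]},
    {"gripper":0,"offset":[0,0,0],"rotation":[0,0,0]}
  ]
}}

```text
clock: 17.4
position: [0.5799, -0.1505, 0.0464]
ee_rot: [0.022, 1.0, -0.0, 0.0]
ft_force: [-0.1, -0.9, -1.7]
grip_width: 0.308
grasp_force: 30.5
```

>>> {"op": "jog_arm", "data": {
  "deltas": [
    {"gripper":0,"offset":[0,0,0.002],"rotation":[0,0,0]},
    {"gripper":0,"offset":[0,0,0.002],"rotation":[0,0,0]},
    {"gripper":0,"offset":[0,0,0],"rotation":[0,0,0]},
    {"gripper":0,"offset":[0,0,0],"rotation":[0,0,0]}
  ]
}}

```text
clock: 17.8
position: [0.5803, -0.1507, 0.0441]
ee_rot: [0.023, 1.0, -0.001, 0.0]
ft_force: [-6.9, -0.1, 16.8]
grip_width: 0.302
grasp_force: 32.7
```

>>> {"op": "jog_arm", "data": {
  "deltas": [
    {"gripper":0.55,"offset":[0,0,0],"rotation":[0,0,0]},
    {"gripper":0.55,"offset":[0,0,0],"rotation":[0,0,0]},
    {"gripper":0.55,"offset":[0,0,0],"rotation":[0,0,0]},
    {"gripper":0.55,"offset":[0,0,-0.02],"rotation":[0,0,0]},
    {"gripper":0.55,"offset":[0,0,-0.02],"rotation":[0,0,0]},
    {"gripper":0,"offset":[0,0,-0.01],"rotation":[0,0,0]},
    {"gripper":0,"offset":[0,0,0],"rotation":[0,0,0]},
    {"gripper":0,"offset":[0,0,0],"rotation":[0,0,0]},
    {"gripper":0,"offset":[0,0,0],"rotation":[0,0,0]},
    {"gripper":0,"offset":[0,0,0.02],"rotation":[0,0,0]},
    {"gripper":0,"offset":[0,0,0.01],"rotation":[0,0,0]},
    {"gripper":0,"offset":[0,0,0.005],"rotation":[0,0,0]},
    {"gripper":0,"offset":[0,0,0.003],"rotation":[0,0,0]},
    {"gripper":0,"offset":[0,0,0.002],"rotation":[0,0,0]},
    {"gripper":0,"offset":[0,0,0],"rotation":[0,0,0]}
  ]
}}

```text
clock: 19.3
position: [0.5787, -0.1503, 0.0569]
ee_rot: [0.022, 1.0, -0.001, -0.002]
ft_force: [-31.6, 4.1, 59.0]
grip_width: -0.002
grasp_force: 29.3
```

Torch seated: its top reads 46 mm, as expected. Next the loupe.

>>> {"op": "jog_arm", "data": {
  "deltas": [
    {"gripper":0,"offset":[0,0,-0.03],"rotation":[0,0,0]},
    {"gripper":0.7,"offset":[0,0,-0.04],"rotation":[0,0,0]},
    {"gripper":0.7,"offset":[0,0,-0.03],"rotation":[0,0,0]},
    {"gripper":0.7,"offset":[-0.0163,0.0341,0],"rotation":[0,0,0]},
    {"gripper":0.7,"offset":[-0.0163,0.0341,0],"rotation":[0,0,0]},
    {"gripper":0.7,"offset":[-0.0163,0.0341,0],"rotation":[0,0,0]},
    {"gripper":0.7,"offset":[-0.0163,0.0341,0],"rotation":[0,0,0]},
    {"gripper":0.7,"offset":[-0.0163,0.0341,0],"rotation":[0,0,0]},
    {"gripper":0.7,"offset":[0,0,0.03],"rotation":[0,0,0]},
    {"gripper":0.7,"offset":[0,0,0.03],"rotation":[0,0,0]},
    {"gripper":0.7,"offset":[0,0,0],"rotation":[0,0,0]},
    {"gripper":0.7,"offset":[0,0,0],"rotation":[0,0,0]}
  ]
}}

```text
clock: 20.5
position: [0.6687, 0.0161, 0.0925]
ee_rot: [0.023, 1.0, 0.0, -0.001]
ft_force: [0.5, 0.6, 0.9]
grip_width: 0.699
grasp_force: 0.0
```

```bash
python3 - <<'E'
from h import *
from fit import to_w,rect
o=manip.get_obs(); Rm=R.from_quat(o["ee_rot"]).as_matrix(); print(o["joint_pos"].round(2),o["position"].round(4),np.degrees(np.arctan2(Rm[1,0],Rm[0,0])).round(2))
K,C,m=cam_pose("wrist"); im=imaging.camera("wrist"); np.savez("w6.npz",K=K,C=C); cv2.imwrite("pics/w6.png",im)
out=cv2.resize(im,(800,600),interpolation=cv2.INTER_CUBIC)
p=[.6535,.017,3.112]; L=np.c_[14*np.cos(np.arange(0,6.28,.2)),16+14*np.sin(np.arange(0,6.28,.2))]/1000
for r,z in ((rect(-10,10,-30,2),.016),(L,.016)): cv2.polylines(out,[np.int32(proj(K,C,to_w(p,r,z))/.7)],True,(0,255,0),1)
cv2.imwrite("pics/w6b.png",out)
E
```

```text
[ 0.42  0.66 -0.74  1.46  0.46  1.2   1.15] [0.6687 0.0161 0.0925] 177.42
```

View pics/w6b.png

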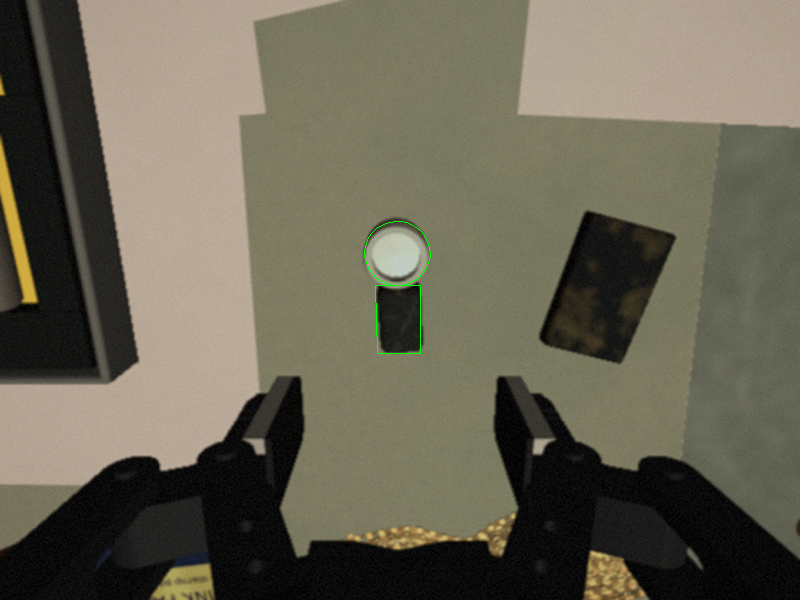

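Loupe is where measured: green outline on lens (397,253) and case (398,318). Grasp the case.

>>> {"op": "jog_arm", "data": {
  "deltas": [
    {"gripper":0.5,"offset":[0.001,0,0.03],"rotation":[0,0,0]},
    {"gripper":0.5,"offset":[0,0,0.025],"rotation":[0,0,0]},
    {"gripper":0.5,"offset":[0,0,0.012],"rotation":[0,0,0]},
    {"gripper":0.5,"offset":[0,0,0.004],"rotation":[0,0,0]},
    {"gripper":0.5,"offset":[0,0,0],"rotation":[0,0,0]},
    {"gripper":0,"offset":[0,0,0],"rotation":[0,0,0]},
    {"gripper":0,"offset":[0,0,0],"rotation":[0,0,0]},
    {"gripper":0,"offset":[0,0,0],"rotation":[0,0,0]},
    {"gripper":0,"offset":[0,0,0],"rotation":[0,0,0]},
    {"gripper":0,"offset":[0,0,0],"rotation":[0,0,0]},
    {"gripper":0,"offset":[0,0,0],"rotation":[0,0,0]}
  ],
  "newtons": 25
}}

```text
clock: 21.65
position: [0.6688, 0.0163, 0.0229]
ee_rot: [0.022, 1.0, -0.0, 0.001]
ft_force: [-1.0, -0.2, 6.0]
grip_width: 0.222
grasp_force: 26.1
```

>>> {"op": "jog_arm", "data": {
  "deltas": [
    {"gripper":0,"offset":[0,0,-0.03],"rotation":[0,0,0]},
    {"gripper":0,"offset":[0,0,-0.05],"rotation":[0,0,0]},
    {"gripper":0,"offset":[0,0,-0.05],"rotation":[0,0,0]},
    {"gripper":0,"offset":[0,0,0],"rotation":[0,0,8.5]},
    {"gripper":0,"offset":[0,0,0],"rotation":[0,0,8.5]},
    {"gripper":0,"offset":[0,0,0],"rotation":[0,0,8.5]},
    {"gripper":0,"offset":[0,0,0],"rotation":[0,0,8.5]},
    {"gripper":0,"offset":[0,0,0],"rotation":[0,0,8.5]},
    {"gripper":0,"offset":[0,0,0],"rotation":[0,0,8.5]},
    {"gripper":0,"offset":[0,0,0],"rotation":[0,0,8.5]},
    {"gripper":0,"offset":[0,0,0],"rotation":[0,0,8.5]},
    {"gripper":0,"offset":[0,0,0],"rotation":[0,0,8.5]},
    {"gripper":0,"offset":[0,0,0],"rotation":[0,0,8.5]},
    {"gripper":0,"offset":[0,0,0],"rotation":[0,0,8.5]},
    {"gripper":0,"offset":[0,0,0],"rotation":[0,0,8.5]},
    {"gripper":0,"offset":[0,0,0],"rotation":[0,0,8.5]},
    {"gripper":0,"offset":[0,0,0],"rotation":[0,0,8.5]},
    {"gripper":0,"offset":[0,0,0],"rotation":[0,0,8.5]},
    {"gripper":0,"offset":[0,0,0],"rotation":[0,0,8.5]},
    {"gripper":0,"offset":[0,0,0],"rotation":[0,0,8.5]}
  ]
}}

```text
clock: 23.65
position: [0.6679, 0.0165, 0.1516]
ee_rot: [0.96, 0.281, 0.0, -0.0]
ft_force: [-0.4, -0.3, -0.5]
grip_width: 0.223
grasp_force: 25.3
```

>>> {"op": "jog_arm", "data": {
  "deltas": [
    {"gripper":0,"offset":[0,0,0],"rotation":[0,0,7.1]},
    {"gripper":0,"offset":[0,0,0],"rotation":[0,0,7.1]},
    {"gripper":0,"offset":[0,0,0],"rotation":[0,0,7.1]},
    {"gripper":0,"offset":[0,0,0],"rotation":[0,0,7.1]},
    {"gripper":0,"offset":[0,0,0],"rotation":[0,0,7.1]},
    {"gripper":0,"offset":[-0.0134,0.0379,0],"rotation":[0,0,0]},
    {"gripper":0,"offset":[-0.0134,0.0379,0],"rotation":[0,0,0]},
    {"gripper":0,"offset":[-0.0134,0.0379,0],"rotation":[0,0,0]},
    {"gripper":0,"offset":[-0.0134,0.0379,0],"rotation":[0,0,0]},
    {"gripper":0,"offset":[-0.0134,0.0379,0],"rotation":[0,0,0]},
    {"gripper":0,"offset":[-0.0134,0.0379,0],"rotation":[0,0,0]},
    {"gripper":0,"offset":[-0.0134,0.0379,0],"rotation":[0,0,0]},
    {"gripper":0,"offset":[-0.0134,0.0379,0],"rotation":[0,0,0]},
    {"gripper":0,"offset":[-0.0134,0.0379,0],"rotation":[0,0,0]},
    {"gripper":0,"offset":[-0.0134,0.0379,0],"rotation":[0,0,0]},
    {"gripper":0,"offset":[0,0,0.03],"rotation":[0,0,0]},
    {"gripper":0,"offset":[0,0,0.03],"rotation":[0,0,0]},
    {"gripper":0,"offset":[0,0,0.015],"rotation":[0,0,0]},
    {"gripper":0,"offset":[0,0,0],"rotation":[0,0,0]},
    {"gripper":0,"offset":[0,0,0],"rotation":[0,0,0]}
  ]
}}

```text
clock: 25.65
position: [0.5177, -0.3563, 0.0774]
ee_rot: [1.0, -0.022, 0.0, 0.0]
ft_force: [-0.4, 0.1, -0.4]
grip_width: 0.224
grasp_force: 25.3
```

```bash
python3 - <<'E'
from h import *
from fit import to_w,rect
o=manip.get_obs(); Rm=R.from_quat(o["ee_rot"]).as_matrix(); print(o["joint_pos"].round(2),o["position"].round(4),np.degrees(np.arctan2(Rm[1,0],Rm[0,0])).round(2))
K,C,m=cam_pose("wrist"); im=imaging.camera("wrist"); np.savez("w7.npz",K=K,C=C); cv2.imwrite("pics/w7.png",im)
out=cv2.resize(im,(800,600),interpolation=cv2.INTER_CUBIC)
L=np.c_[14*np.cos(np.arange(0,6.28,.2)),16+14*np.sin(np.arange(0,6.28,.2))]/1000
p=[.5325,-.3569,-.043]
for r in (rect(-13,13,-33,0),rect(-17,17,0,33)): cv2.polylines(out,[np.int32(proj(K,C,to_w(p,r,.026))/.7)],True,(0,255,0),1)
q=[*(o["position"][:2]+Rm[:2,0]*.0153),np.arctan2(Rm[1,0],Rm[0,0])]
cv2.polylines(out,[np.int32(proj(K,C,to_w(q,L,o["position"][2]-.0229+.016))/.7)],True,(255,0,255),1); print(q)
cv2.imwrite("pics/w7b.png",out)
E
```

```text
[ 0.57  0.47 -0.06  1.63  0.03  1.04 -1.11] [ 0.5177 -0.3563  0.0774] -2.53
[np.float64(0.5330108831817517), np.float64(-0.35699180840436345), np.float64(-0.0442226996677548)]
```

View pics/w7b.png

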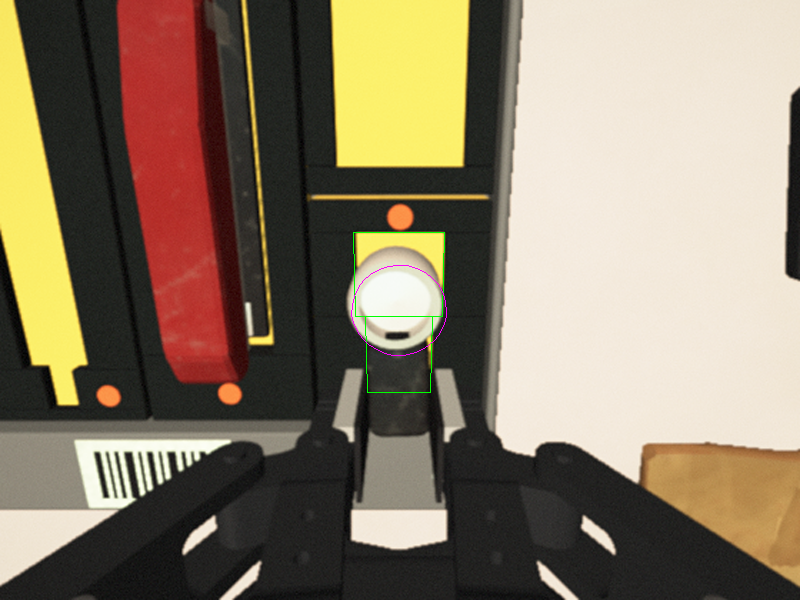

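Loupe held case-first, lens towards the dot (400,217); the ring sits about 2 mm too far in +x compared with the cutout. Correct and lower.

>>> {"op": "jog_arm", "data": {
  "deltas": [
    {"gripper":0,"offset":[-0.0023,0.0006,0.018],"rotation":[0,0,0]},
    {"gripper":0,"offset":[0,0,0.008],"rotation":[0,0,0]},
    {"gripper":0,"offset":[0,0,0.004],"rotation":[0,0,0]},
    {"gripper":0,"offset":[0,0,0.003],"rotation":[0,0,0]},
    {"gripper":0,"offset":[0,0,0.003],"rotation":[0,0,0]},
    {"gripper":0,"offset":[0,0,0.002],"rotation":[0,0,0]},
    {"gripper":0,"offset":[0,0,0],"rotation":[0,0,0]},
    {"gripper":0,"offset":[0,0,0],"rotation":[0,0,0]}
  ]
}}

```text
clock: 26.5
position: [0.5151, -0.3571, 0.0398]
ee_rot: [1.0, -0.022, 0.0, 0.0]
ft_force: [-2.8, 1.7, 10.0]
grip_width: 0.223
grasp_force: 26.4
```

>>> {"op": "jog_arm", "data": {
  "deltas": [
    {"gripper":0.45,"offset":[0,0,0],"rotation":[0,0,0]},
    {"gripper":0.45,"offset":[0,0,0],"rotation":[0,0,0]},
    {"gripper":0.45,"offset":[0,0,0],"rotation":[0,0,0]},
    {"gripper":0.45,"offset":[0,0,-0.02],"rotation":[0,0,0]},
    {"gripper":0.45,"offset":[0,0,-0.01],"rotation":[0,0,0]},
    {"gripper":0,"offset":[0,0,0],"rotation":[0,0,0]},
    {"gripper":0,"offset":[0,0,0],"rotation":[0,0,0]},
    {"gripper":0,"offset":[0,0,0],"rotation":[0,0,0]},
    {"gripper":0,"offset":[0,0,0],"rotation":[0,0,0]},
    {"gripper":0,"offset":[0,0,0.015],"rotation":[0,0,0]},
    {"gripper":0,"offset":[0,0,0.005],"rotation":[0,0,0]},
    {"gripper":0,"offset":[0,0,0.003],"rotation":[0,0,0]},
    {"gripper":0,"offset":[0,0,0.001],"rotation":[0,0,0]},
    {"gripper":0,"offset":[0,0,0],"rotation":[0,0,0]}
  ]
}}

```text
clock: 27.9
position: [0.5139, -0.3565, 0.0454]
ee_rot: [1.0, -0.023, -0.001, -0.0]
ft_force: [-9.9, 6.4, 21.1]
grip_width: -0.002
grasp_force: 10.7
```

Loupe seated. Now the touchstone.

>>> {"op": "jog_arm", "data": {
  "deltas": [
    {"gripper":0,"offset":[0,0,-0.05],"rotation":[0,0,0]},
    {"gripper":0.75,"offset":[0,0,-0.05],"rotation":[0,0,0]},
    {"gripper":0.75,"offset":[0.0104,-0.0395,0],"rotation":[0,0,0]},
    {"gripper":0.75,"offset":[0.0104,-0.0395,0],"rotation":[0,0,0]},
    {"gripper":0.75,"offset":[0.0104,-0.0395,0],"rotation":[0,0,0]},
    {"gripper":0.75,"offset":[0.0104,-0.0395,0],"rotation":[0,0,0]},
    {"gripper":0.75,"offset":[0.0104,-0.0395,0],"rotation":[0,0,0]},
    {"gripper":0.75,"offset":[0.0104,-0.0395,0],"rotation":[0,0,0]},
    {"gripper":0.75,"offset":[0.0104,-0.0395,0],"rotation":[0,0,0]},
    {"gripper":0.75,"offset":[0.0104,-0.0395,0],"rotation":[0,0,0]},
    {"gripper":0.75,"offset":[0.0104,-0.0395,0],"rotation":[0,0,0]},
    {"gripper":0.75,"offset":[0.0104,-0.0395,0],"rotation":[0,0,0]},
    {"gripper":0.75,"offset":[0.0104,-0.0395,0],"rotation":[0,0,0]},
    {"gripper":0.75,"offset":[0.0104,-0.0395,0],"rotation":[0,0,0]},
    {"gripper":0.75,"offset":[0,0,0.03],"rotation":[0,0,7.4]},
    {"gripper":0.75,"offset":[0,0,0.02],"rotation":[0,0,7.4]},
    {"gripper":0.75,"offset":[0,0,0],"rotation":[0,0,0]},
    {"gripper":0.75,"offset":[0,0,0],"rotation":[0,0,0]}
  ]
}}

```text
clock: 29.7
position: [0.6605, 0.1109, 0.0941]
ee_rot: [0.989, -0.149, -0.0, 0.0]
ft_force: [0.4, -0.2, 0.5]
grip_width: 0.748
grasp_force: 0.0
```

```bash
python3 - <<'E'
from h import *
from m2 import gc,parts,solid,fit
o=manip.get_obs(); Rm=R.from_quat(o["ee_rot"]).as_matrix(); print(o["joint_pos"].round(2),o["position"].round(4),np.degrees(np.arctan2(Rm[1,0],Rm[0,0])).round(2))
K,C,m=cam_pose("wrist"); im=imaging.camera("wrist"); np.savez("w8.npz",K=K,C=C); cv2.imwrite("pics/w8.png",im)
p0=[.66,.1115,-.304]; sh=im.shape[:2]
s=cv2.resize(solid(p0,K,C,parts["stone"],sh),(sh[1],sh[0])); x,y,w,h=cv2.boundingRect(s); g=25; print(x,y,w,h)
m=gc(im,(x-g,y-g,w+2*g,h+2*g)); c=max(cv2.findContours(m,0,1)[0],key=cv2.contourArea); m[:]=0; cv2.drawContours(m,[c],-1,1,-1); print(cv2.boundingRect(c))
print(fit(lambda p:solid(p,K,C,parts["stone"],sh),m,p0))
E
```

```text
[-0.09  0.55 -0.2   1.48  0.11  1.12 -2.18] [0.6605 0.1109 0.0941] -17.16
248 177 64 95
(249, 177, 62, 94)
(array([ 0.6602,  0.1111, -0.2991]), np.float64(0.9753854098307747))
```

Touchstone unmoved (fit IoU 0.975) and the hand is right above it. Grasp.

>>> {"op": "jog_arm", "data": {
  "deltas": [
    {"gripper":0.75,"offset":[0,0,0.03],"rotation":[0,0,0]},
    {"gripper":0.75,"offset":[0,0,0.025],"rotation":[0,0,0]},
    {"gripper":0.75,"offset":[0,0,0.013],"rotation":[0,0,0]},
    {"gripper":0.75,"offset":[0,0,0.007],"rotation":[0,0,0]},
    {"gripper":0.75,"offset":[0,0,0],"rotation":[0,0,0]},
    {"gripper":0,"offset":[0,0,0],"rotation":[0,0,0]},
    {"gripper":0,"offset":[0,0,0],"rotation":[0,0,0]},
    {"gripper":0,"offset":[0,0,0],"rotation":[0,0,0]},
    {"gripper":0,"offset":[0,0,0],"rotation":[0,0,0]},
    {"gripper":0,"offset":[0,0,0],"rotation":[0,0,0]}
  ],
  "newtons": 30
}}

```text
clock: 30.75
position: [0.6627, 0.1108, 0.0222]
ee_rot: [0.989, -0.151, 0.002, -0.0]
ft_force: [1.0, -2.4, 9.4]
grip_width: 0.002
grasp_force: 4.7
```

The fingers closed over the top of the stone: open pads stand farther back, so I have to go lower. I lift, open and look again.

>>> {"op": "jog_arm", "data": {
  "deltas": [
    {"gripper":0,"offset":[0,0,-0.03],"rotation":[0,0,0]},
    {"gripper":0.75,"offset":[0,0,-0.04],"rotation":[0,0,0]},
    {"gripper":0.75,"offset":[0,0,0],"rotation":[0,0,0]},
    {"gripper":0.75,"offset":[0,0,0],"rotation":[0,0,0]},
    {"gripper":0.75,"offset":[0,0,0],"rotation":[0,0,0]},
    {"gripper":0.75,"offset":[0,0,0],"rotation":[0,0,0]}
  ]
}}

```text
clock: 31.35
position: [0.66, 0.1109, 0.0882]
ee_rot: [0.989, -0.151, -0.001, 0.0]
ft_force: [0.3, -0.1, 0.8]
grip_width: 0.749
grasp_force: 0.0
```

```bash
cat > stone.py <<'E'
from h import *
from m2 import gc,parts,solid,fit
o=manip.get_obs(); Rm=R.from_quat(o["ee_rot"]).as_matrix(); print(o["joint_pos"].round(2),o["position"].round(4),np.degrees(np.arctan2(Rm[1,0],Rm[0,0])).round(2))
K,C,m=cam_pose("wrist"); im=imaging.camera("wrist"); cv2.imwrite("pics/w9.png",im)
p0=[.66,.1115,-.304]; sh=im.shape[:2]
s=cv2.resize(solid(p0,K,C,parts["stone"],sh),(sh[1],sh[0])); x,y,w,h=cv2.boundingRect(s); g=25; print(x,y,w,h)
m=gc(im,(x-g,y-g,w+2*g,h+2*g)); c=max(cv2.findContours(m,0,1)[0],key=cv2.contourArea); m[:]=0; cv2.drawContours(m,[c],-1,1,-1); print(cv2.boundingRect(c))
print(fit(lambda p:solid(p,K,C,parts["stone"],sh),m,p0))
E
python3 stone.py
```

```text
[-0.09  0.55 -0.2   1.49  0.11  1.11 -2.18] [0.66   0.1109 0.0882] -17.36
247 178 65 98
(247, 178, 65, 96)
(array([ 0.6603,  0.1111, -0.2972]), np.float64(0.9763682989875048))
```

>>> {"op": "jog_arm", "data": {
  "deltas": [
    {"gripper":0.62,"offset":[0,0,0.03],"rotation":[0,0,0]},
    {"gripper":0.62,"offset":[0,0,0.025],"rotation":[0,0,0]},
    {"gripper":0.62,"offset":[0,0,0.013],"rotation":[0,0,0]},
    {"gripper":0.62,"offset":[0,0,0.007],"rotation":[0,0,0]},
    {"gripper":0.62,"offset":[0,0,0],"rotation":[0,0,0]},
    {"gripper":0.62,"offset":[0,0,0],"rotation":[0,0,0]}
  ]
}}

```text
clock: 32.0
position: [0.6613, 0.1112, 0.0153]
ee_rot: [0.989, -0.151, 0.001, -0.0]
ft_force: [-0.1, -0.0, 0.3]
grip_width: 0.619
grasp_force: 0.0
```

>>> {"op": "jog_arm", "data": {
  "deltas": [
    {"gripper":0.62,"offset":[0,0,0.003],"rotation":[0,0,0]},
    {"gripper":0.62,"offset":[0,0,0],"rotation":[0,0,0]},
    {"gripper":0,"offset":[0,0,0],"rotation":[0,0,0]},
    {"gripper":0,"offset":[0,0,0],"rotation":[0,0,0]},
    {"gripper":0,"offset":[0,0,0],"rotation":[0,0,0]},
    {"gripper":0,"offset":[0,0,0],"rotation":[0,0,0]},
    {"gripper":0,"offset":[0,0,0],"rotation":[0,0,0]},
    {"gripper":0,"offset":[0,0,0],"rotation":[0,0,0]}
  ]
}}

```text
clock: 32.8
position: [0.661, 0.1112, 0.0119]
ee_rot: [0.989, -0.151, 0.0, -0.0]
ft_force: [-1.1, -0.6, 5.5]
grip_width: 0.461
grasp_force: 31.4
```

>>> {"op": "jog_arm", "data": {
  "deltas": [
    {"gripper":0,"offset":[0,0,-0.02],"rotation":[0,0,0]},
    {"gripper":0,"offset":[0,0,-0.05],"rotation":[0,0,0]},
    {"gripper":0,"offset":[0,0,-0.05],"rotation":[0,0,0]},
    {"gripper":0,"offset":[0,0,0],"rotation":[0,0,-7.3]},
    {"gripper":0,"offset":[0,0,0],"rotation":[0,0,-7.3]},
    {"gripper":0,"offset":[-0.0013,0.0394,0],"rotation":[0,0,0]},
    {"gripper":0,"offset":[-0.0013,0.0394,0],"rotation":[0,0,0]},
    {"gripper":0,"offset":[-0.0013,0.0394,0],"rotation":[0,0,0]},
    {"gripper":0,"offset":[-0.0013,0.0394,0],"rotation":[0,0,0]},
    {"gripper":0,"offset":[-0.0013,0.0394,0],"rotation":[0,0,0]},
    {"gripper":0,"offset":[-0.0013,0.0394,0],"rotation":[0,0,0]},
    {"gripper":0,"offset":[-0.0013,0.0394,0],"rotation":[0,0,0]},
    {"gripper":0,"offset":[-0.0013,0.0394,0],"rotation":[0,0,0]},
    {"gripper":0,"offset":[-0.0013,0.0394,0],"rotation":[0,0,0]},
    {"gripper":0,"offset":[-0.0013,0.0394,0],"rotation":[0,0,0]},
    {"gripper":0,"offset":[-0.0013,0.0394,0],"rotation":[0,0,0]},
    {"gripper":0,"offset":[-0.0013,0.0394,0],"rotation":[0,0,0]},
    {"gripper":0,"offset":[0,0,0.03],"rotation":[0,0,0]},
    {"gripper":0,"offset":[0,0,0.02],"rotation":[0,0,0]},
    {"gripper":0,"offset":[0,0,0],"rotation":[0,0,0]}
  ]
}}

```text
clock: 34.8
position: [0.62, -0.3595, 0.0771]
ee_rot: [1.0, -0.024, -0.003, -0.002]
ft_force: [-0.8, 0.3, -2.1]
grip_width: 0.459
grasp_force: 30.7
```

```bash
python3 - <<'E'
from h import *
from fit import to_w,rect
o=manip.get_obs(); Rm=R.from_quat(o["ee_rot"]).as_matrix(); print(o["joint_pos"].round(2),o["position"].round(4),np.degrees(np.arctan2(Rm[1,0],Rm[0,0])).round(2))
K,C,m=cam_pose("wrist"); im=imaging.camera("wrist"); np.savez("w10.npz",K=K,C=C); cv2.imwrite("pics/w10.png",im)
out=cv2.resize(im,(800,600),interpolation=cv2.INTER_CUBIC)
cv2.polylines(out,[np.int32(proj(K,C,to_w([.6243,-.3606,-.045],rect(-23,23,-35,35),.026))/.7)],True,(0,255,0),1)
q=[*(o["position"][:2]-Rm[:2,0]*.0007),np.arctan2(Rm[1,0],Rm[0,0])]; print(q)
cv2.polylines(out,[np.int32(proj(K,C,to_w(q,rect(-20,20,-32,32),o["position"][2]-.0119+.011))/.7)],True,(255,0,255),1)
cv2.imwrite("pics/w10b.png",out)
E
```

```text
[ 0.53  0.66 -0.1   1.35  0.07  1.15 -1.2 ] [ 0.62   -0.3595  0.0771] -2.78
[np.float64(0.6192752429853239), np.float64(-0.3594800098519227), np.float64(-0.04851753730873938)]
```

View pics/w10b.png

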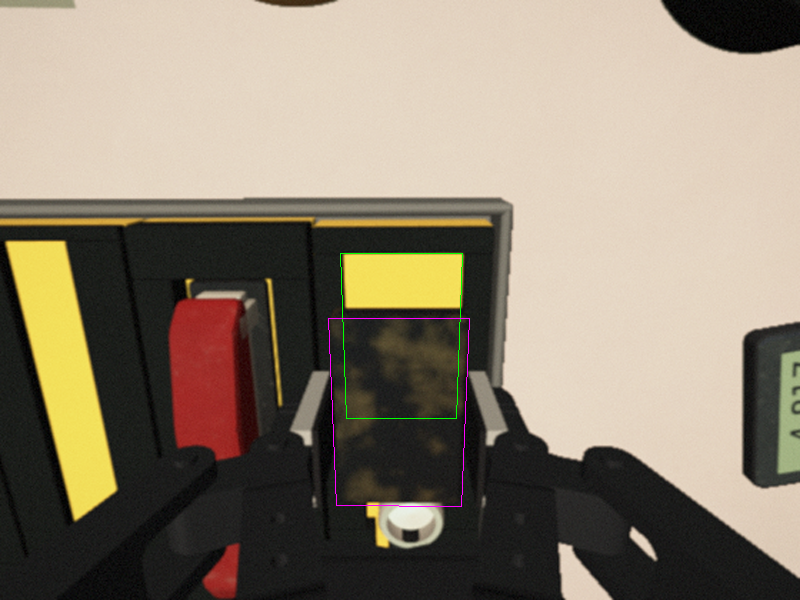

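Stone held square (magenta outline on it). The cutout (green) is about 5 mm farther out in +x. Correct, lower a little and reread.

>>> {"op": "jog_arm", "data": {
  "deltas": [
    {"gripper":0,"offset":[0.0045,0.001,0.01],"rotation":[0,0,0]},
    {"gripper":0,"offset":[0,0,0.01],"rotation":[0,0,0]},
    {"gripper":0,"offset":[0,0,0],"rotation":[0,0,0]},
    {"gripper":0,"offset":[0,0,0],"rotation":[0,0,0]},
    {"gripper":0,"offset":[0,0,0],"rotation":[0,0,0]}
  ]
}}

```text
clock: 35.35
position: [0.6269, -0.3618, 0.0619]
ee_rot: [1.0, -0.024, 0.0, 0.0]
ft_force: [-0.1, -0.4, -1.4]
grip_width: 0.46
grasp_force: 30.8
```

```bash
python3 - <<'E'
from h import *
o=manip.get_obs(); Rm=R.from_quat(o["ee_rot"]).as_matrix(); print(o["position"].round(4),np.degrees(np.arctan2(Rm[1,0],Rm[0,0])).round(2))
K,C,m=cam_pose("wrist"); im=imaging.camera("wrist"); cv2.imwrite("pics/w11.png",im); z=o["position"][2]-.0119
g=im.astype(int); h=cv2.cvtColor(im,cv2.COLOR_BGR2HSV); Y=cv2.inRange(h,(20,100,120),(35,255,255))
q=proj(K,C,[.653,-.3615,.02])[0]; n,l,st,c=cv2.connectedComponentsWithStats(Y); i=l[int(q[1]),int(q[0])]; print(q,st[i])
x,y,w,hh=st[i][:4]
print("far rim/floor",ray(K,C,[x+w/2,y],.020)[0],"stone far bottom edge",ray(K,C,[x+w/2,y+hh],z)[0], "left/right floor",ray(K,C,[[x,y+3],[x+w,y+3]],.02)[:,1])
E
```

```text
[ 0.6269 -0.3618  0.0619] -2.77
[276.39424645 206.77856398] [ 234  197   89   19 1601]
far rim/floor [ 0.65822832 -0.36285485  0.02      ] stone far bottom edge [ 0.6574893  -0.36286746  0.05003897] left/right floor [-0.3396378  -0.38591392]
```

>>> {"op": "jog_arm", "data": {
  "deltas": [
    {"gripper":0,"offset":[-0.0022,-0.0006,0.012],"rotation":[0,0,0]},
    {"gripper":0,"offset":[0,0,0.007],"rotation":[0,0,0]},
    {"gripper":0,"offset":[0,0,0.004],"rotation":[0,0,0]},
    {"gripper":0,"offset":[0,0,0.003],"rotation":[0,0,0]},
    {"gripper":0,"offset":[0,0,0.002],"rotation":[0,0,0]},
    {"gripper":0,"offset":[0,0,0],"rotation":[0,0,0]},
    {"gripper":0,"offset":[0,0,0],"rotation":[0,0,0]}
  ]
}}

```text
clock: 36.1
position: [0.6239, -0.3608, 0.0357]
ee_rot: [1.0, -0.024, -0.001, -0.0]
ft_force: [-13.4, 6.3, 21.2]
grip_width: 0.458
grasp_force: 42.8
```

>>> {"op": "jog_arm", "data": {
  "deltas": [
    {"gripper":0,"offset":[0,0,-0.002],"rotation":[0,0,0]},
    {"gripper":0.6,"offset":[0,0,0],"rotation":[0,0,0]},
    {"gripper":0.6,"offset":[0,0,0],"rotation":[0,0,0]},
    {"gripper":0.6,"offset":[0,0,0],"rotation":[0,0,0]},
    {"gripper":0.6,"offset":[0,0,-0.02],"rotation":[0,0,0]},
    {"gripper":0.6,"offset":[0,0,-0.02],"rotation":[0,0,0]},
    {"gripper":0,"offset":[0,0,0],"rotation":[0,0,0]},
    {"gripper":0,"offset":[0,0,0],"rotation":[0,0,0]},
    {"gripper":0,"offset":[0,0,0],"rotation":[0,0,0]},
    {"gripper":0,"offset":[0,0,0],"rotation":[0,0,0]},
    {"gripper":0,"offset":[0,0,0],"rotation":[0,0,0]},
    {"gripper":0,"offset":[0,0,0.015],"rotation":[0,0,0]},
    {"gripper":0,"offset":[0,0,0.01],"rotation":[0,0,0]},
    {"gripper":0,"offset":[0,0,0.005],"rotation":[0,0,0]},
    {"gripper":0,"offset":[0,0,0],"rotation":[0,0,0]}
  ]
}}

```text
clock: 37.6
position: [0.6238, -0.3606, 0.0437]
ee_rot: [1.0, -0.024, -0.001, -0.0]
ft_force: [0.3, 0.7, -0.4]
grip_width: -0.002
grasp_force: 0.0
```

>>> {"op": "jog_arm", "data": {
  "deltas": [
    {"gripper":0,"offset":[0,0,0.002],"rotation":[0,0,0]},
    {"gripper":0,"offset":[0,0,0.002],"rotation":[0,0,0]},
    {"gripper":0,"offset":[0,0,0],"rotation":[0,0,0]}
  ]
}}

```text
clock: 37.9
position: [0.6248, -0.3612, 0.0423]
ee_rot: [1.0, -0.024, 0.0, 0.0]
ft_force: [-1.0, 1.2, 4.9]
grip_width: -0.001
grasp_force: 2.2
```

Touchstone contacts at tip height 31 mm, so it is seated. Rise and check all four from above.

>>> {"op": "jog_arm", "data": {
  "deltas": [
    {"gripper":0,"offset":[0,0,0.002],"rotation":[0,0,0]},
    {"gripper":0,"offset":[0,0,0],"rotation":[0,0,0]},
    {"gripper":0,"offset":[0,0,-0.04],"rotation":[0,0,0]},
    {"gripper":0.7,"offset":[0,0,-0.05],"rotation":[0,0,0]},
    {"gripper":0.7,"offset":[-0.005,-0.02,-0.04],"rotation":[0,0,0]},
    {"gripper":0.7,"offset":[-0.005,-0.03,-0.035],"rotation":[0,0,0]},
    {"gripper":0.7,"offset":[-0.005,-0.03,-0.035],"rotation":[0,0,0]},
    {"gripper":0.7,"offset":[-0.005,-0.03,-0.035],"rotation":[0,0,0]},
    {"gripper":0.7,"offset":[0,0,0],"rotation":[0,0,0]},
    {"gripper":0.7,"offset":[0,0,0],"rotation":[0,0,0]}
  ]
}}

```text
clock: 38.9
position: [0.6103, -0.2496, 0.2756]
ee_rot: [1.0, -0.024, 0.001, 0.001]
ft_force: [-0.1, -0.5, -0.4]
grip_width: 0.702
grasp_force: 0.0
```

```bash
cat > chk.py <<'E'
from h import *
from m2 import parts,solid
from fit import to_w,rect
o=manip.get_obs(); print(o["position"].round(4))
K,C,m=cam_pose("wrist"); im=imaging.camera("wrist"); cv2.imwrite("pics/w12.png",im); np.savez("w12.npz",K=K,C=C)
out=cv2.resize(im,None,fx=2,fy=2,interpolation=cv2.INTER_CUBIC); sh=(840,1120); K2=K*2; K2[2,2]=1
seat=dict(torch=(.587,-.1494,.012),stapler=(.5812,-.2892,.012),stone=(.6238,-.361,.02),loupe=(.5327,-.3569,.017))
for n,(x,y,z) in seat.items():
    for xy,z0,z1 in parts[n]: cv2.polylines(out,[np.int32(proj(K2,C,to_w((x,y,-.0445),xy,z+z1)))],True,(255,0,255) ,1)
x0,y0=np.int32(proj(K2,C,[[.70,-.10,.026]]))[0]; x1,y1=np.int32(proj(K2,C,[[.44,-.40,.026]]))[0]; print(x0,y0,x1,y1)
c=out[max(0,min(y0,y1)):max(y0,y1)+10,max(0,min(x0,x1)):max(x0,x1)+10]; f=min(790/c.shape[1],590/c.shape[0]); cv2.imwrite("pics/w12b.png",cv2.resize(c,None,fx=f,fy=f,interpolation=cv2.INTER_CUBIC))
E
python3 chk.py
```

```text
[ 0.6103 -0.2496  0.2756]
266 200 808 610
```

View pics/w12b.png

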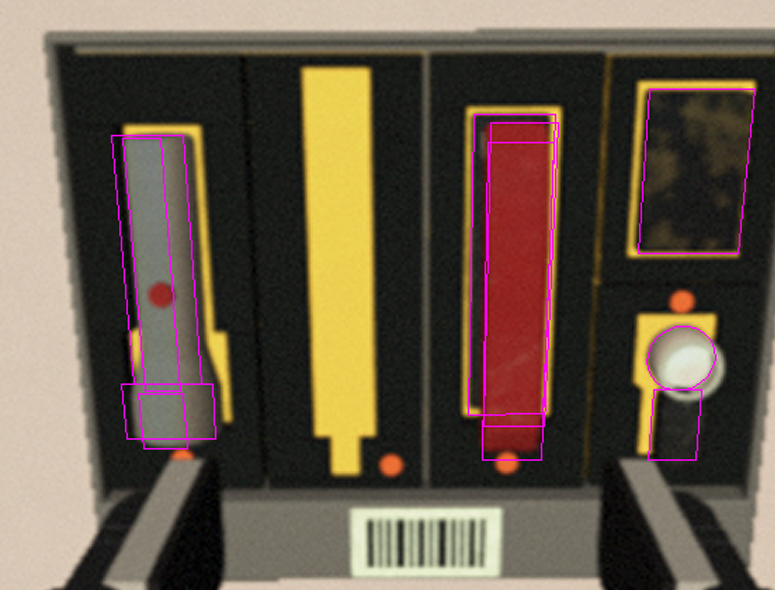

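The tray view shows torch, stapler, touchstone and loupe all lying in their cutouts, marked ends towards the orange dots at (182,457), (507,462) and (682,302). The cutter cutout is empty because the cutter is absent. Next the scanner: the black/yellow one in the grey rest, not the purple one. I compute its pose.

```bash
python3 - <<'E'
from fit import *
d=np.load("w2.npz"); K,C=d["K"],d["C"]; im=cv2.imread("pics/w2.png"); sh=im.shape[:2]; h=cv2.cvtColor(im,cv2.COLOR_BGR2HSV)
pt=np.array([[175,148],[237,152],[232,208],[170,200],[180,203],[222,208],[168,305],[205,312]])*.7
P=ray(K,C,pt,.038); print(P)
Y=cv2.inRange(h,(18,120,90),(35,255,255))//255; B=cv2.inRange(h,(0,0,0),(180,255,32))//255
for M,parts,nm in ((Y,[(rect(-22,22,28,70),.012,.040)],"head"),(B,[(rect(-13,13,-66,28),.016,.036)],"handle")):
    M=M.copy(); M[:int(135*.7)]=0; M[int(320*.7):]=0; M[:,:int(155*.7)]=0; M[:,int(245*.7):]=0
    m=cv2.morphologyEx(M,cv2.MORPH_OPEN,np.ones((3,3))); c=max(cv2.findContours(m,0,1)[0],key=cv2.contourArea); m[:]=0; cv2.drawContours(m,[c],-1,1,-1)
    print(nm,cv2.boundingRect(c),fit(lambda p:solid(p,K,C,parts,sh),m,[.51,.375,-.2]))
E
```

```text
[[0.5915 0.379  0.038 ]
 [0.5887 0.3324 0.038 ]
 [0.5468 0.3403 0.038 ]
 [0.5528 0.3879 0.038 ]
 [0.5505 0.3805 0.038 ]
 [0.5467 0.3481 0.038 ]
 [0.4672 0.4011 0.038 ]
 [0.4611 0.3711 0.038 ]]
head (118, 101, 45, 44) (array([ 0.5225,  0.3715, -0.158 ]), np.float64(0.7553423876911387))
handle (120, 142, 35, 78) (array([ 0.5203,  0.3743, -0.2534]), np.float64(0.8658876208158139))
```

>>> {"op": "jog_arm", "data": {
  "deltas": [
    {"gripper":0.7,"offset":[0,0,0],"rotation":[0,0,-8.48]},
    {"gripper":0.7,"offset":[0,0,0],"rotation":[0,0,-8.48]},
    {"gripper":0.7,"offset":[0,0,0],"rotation":[0,0,-8.48]},
    {"gripper":0.7,"offset":[0,0,0],"rotation":[0,0,-8.48]},
    {"gripper":0.7,"offset":[0,0,0],"rotation":[0,0,-8.48]},
    {"gripper":0.7,"offset":[0,0,0],"rotation":[0,0,-8.48]},
    {"gripper":0.7,"offset":[0,0,0],"rotation":[0,0,-8.48]},
    {"gripper":0.7,"offset":[0,0,0],"rotation":[0,0,-8.48]},
    {"gripper":0.7,"offset":[0,0,0],"rotation":[0,0,-8.48]},
    {"gripper":0.7,"offset":[0,0,0],"rotation":[0,0,-8.48]},
    {"gripper":0.7,"offset":[0,0,0],"rotation":[0,0,-8.48]},
    {"gripper":0.7,"offset":[0,0,0],"rotation":[0,0,-8.48]},
    {"gripper":0.7,"offset":[0,0,0],"rotation":[0,0,-8.48]},
    {"gripper":0.7,"offset":[0,0,0],"rotation":[0,0,-8.48]},
    {"gripper":0.7,"offset":[0,0,0],"rotation":[0,0,-8.48]},
    {"gripper":0.7,"offset":[0,0,0],"rotation":[0,0,-8.48]},
    {"gripper":0.7,"offset":[0,0,0],"rotation":[0,0,-8.48]},
    {"gripper":0.7,"offset":[0,0,0],"rotation":[0,0,-8.48]},
    {"gripper":0.7,"offset":[0,0,0],"rotation":[0,0,-8.48]},
    {"gripper":0.7,"offset":[0,0,0],"rotation":[0,0,-8.48]}
  ]
}}

```text
clock: 40.95
position: [0.6091, -0.2515, 0.2723]
ee_rot: [0.113, 0.994, 0.0, -0.001]
ft_force: [0.1, -0.2, 0.2]
grip_width: 0.7
grasp_force: 0.0
```

>>> {"op": "jog_arm", "data": {
  "deltas": [
    {"gripper":0.7,"offset":[0.0159,0.042,0],"rotation":[0,0,0]},
    {"gripper":0.7,"offset":[0.0159,0.042,0],"rotation":[0,0,0]},
    {"gripper":0.7,"offset":[0.0159,0.042,0],"rotation":[0,0,0]},
    {"gripper":0.7,"offset":[0.0159,0.042,0],"rotation":[0,0,0]},
    {"gripper":0.7,"offset":[0.0159,0.042,0],"rotation":[0,0,0]},
    {"gripper":0.7,"offset":[0.0159,0.042,0],"rotation":[0,0,0]},
    {"gripper":0.7,"offset":[0.0159,0.042,0],"rotation":[0,0,0]},
    {"gripper":0.7,"offset":[0.0159,0.042,0],"rotation":[0,0,0]},
    {"gripper":0.7,"offset":[0.0159,0.042,0],"rotation":[0,0,0]},
    {"gripper":0.7,"offset":[0.0159,0.042,0],"rotation":[0,0,0]},
    {"gripper":0.7,"offset":[0.0159,0.042,0],"rotation":[0,0,0]},
    {"gripper":0.7,"offset":[0.0159,0.042,0],"rotation":[0,0,0]},
    {"gripper":0.7,"offset":[0.0159,0.042,0],"rotation":[0,0,0]},
    {"gripper":0.7,"offset":[0.0159,0.042,0],"rotation":[0,0,0]},
    {"gripper":0.7,"offset":[0,0,0.03],"rotation":[0,0,0]},
    {"gripper":0.7,"offset":[0,0,0.03],"rotation":[0,0,0]},
    {"gripper":0.7,"offset":[0,0,0],"rotation":[0,0,0]},
    {"gripper":0.7,"offset":[0,0,0],"rotation":[0,0,0]}
  ]
}}

```text
clock: 42.75
position: [0.5276, 0.372, 0.2137]
ee_rot: [0.115, 0.993, -0.001, -0.001]
ft_force: [1.1, -0.2, 0.5]
grip_width: 0.702
grasp_force: 0.0
```

```bash
python3 - <<'E'
from fit import *
o=manip.get_obs(); Rm=R.from_quat(o["ee_rot"]).as_matrix(); print(o["joint_pos"].round(2),o["position"].round(4),np.degrees(np.arctan2(Rm[1,0],Rm[0,0])).round(2))
K,C,m=cam_pose("wrist"); im=imaging.camera("wrist"); cv2.imwrite("pics/w13.png",im); sh=im.shape[:2]; h=cv2.cvtColor(im,cv2.COLOR_BGR2HSV)
p0=[.524,.3715,-.23]; full=[(rect(-13,13,-66,28),.016,.036),(rect(-22,22,28,70),.006,.040)]
s=cv2.resize(solid(p0,K,C,full,sh),(sh[1],sh[0])); x,y,w,hh=cv2.boundingRect(s); print("box",x,y,w,hh)
roi=np.zeros(sh,np.uint8); roi[max(0,y-20):y+hh+20,x-20:x+w+20]=1
Y=cv2.inRange(h,(18,110,70),(36,255,255))//255*roi; c=max(cv2.findContours(Y,0,1)[0],key=cv2.contourArea); print("yellow",cv2.boundingRect(c),cv2.contourArea(c))
r=cv2.minAreaRect(c); bp=cv2.boxPoints(r); print("head box @.038",ray(K,C,bp,.038)[:,:2].tolist())
B=cv2.inRange(h,(0,0,0),(180,255,40))//255*roi; B=cv2.morphologyEx(B,cv2.MORPH_OPEN,np.ones((3,3))); c=max(cv2.findContours(B,0,1)[0],key=cv2.contourArea); print("black",cv2.boundingRect(c),cv2.contourArea(c))
print("handle box @.036",ray(K,C,cv2.boxPoints(cv2.minAreaRect(c)),.036)[:,:2].tolist())
# row profile across the handle at 2 axial stations
for a in (-40,0,15):
    q=proj(K,C,to_w(p0,np.array([[t/1000,a/1000] for t in range(-36,37,3)]),.036)); print(a,[int(h[int(v),int(u),2]) if 0<=v<420 else -1 for u,v in q])
E
```

```text
[-0.11  0.52 -0.81  1.41  0.37  1.38  0.41] [0.5276 0.372  0.2137] 166.74
box 254 111 47 148
yellow (259, 206, 47, 48) 1895.5
head box @.038 [[0.538112149397999, 0.351125824945773], [0.5478625813713999, 0.3926557932185462], [0.5941489948013982, 0.38285776105993263], [0.5839802219488724, 0.33953192785354963]]
black (269, 109, 29, 102) 2661.0
handle box @.036 [[0.4564725213586935, 0.3805151590396248], [0.4619787190124695, 0.403953849425588], [0.5505590009197363, 0.38457483748066024], [0.5445643064931945, 0.35904098735103973]]
-40 [176, 173, 145, 85, 89, 59, 55, 12, 13, 20, 17, 20, 13, 12, 31, 83, 91, 77, 86, 174, 173, 173, 175, 174, 171]
0 [92, 96, 92, 83, 91, 64, 54, 18, 17, 18, 8, 13, 14, 16, 6, 83, 93, 79, 78, 99, 99, 95, 94, 95, 94]
15 [98, 103, 91, 91, 91, 92, 74, 9, 20, 19, 10, 9, 20, 11, 11, 83, 89, 87, 81, 94, 93, 90, 94, 93, 94]
```

Scanner origin about (0.5225, 0.377), yaw −13°. Handle width and head size match. Descend.

>>> {"op": "jog_arm", "data": {
  "deltas": [
    {"gripper":0.65,"offset":[0.006,0.0037,0.03],"rotation":[0,0,0]},
    {"gripper":0.65,"offset":[0,0,0.04],"rotation":[0,0,0]},
    {"gripper":0.65,"offset":[0,0,0.04],"rotation":[0,0,0]},
    {"gripper":0.65,"offset":[0,0,0.04],"rotation":[0,0,0]},
    {"gripper":0.65,"offset":[0,0,0.02],"rotation":[0,0,0]},
    {"gripper":0.65,"offset":[0,0,0.012],"rotation":[0,0,0]},
    {"gripper":0.65,"offset":[0,0,0],"rotation":[0,0,0]},
    {"gripper":0.65,"offset":[0,0,0],"rotation":[0,0,0]}
  ]
}}

```text
clock: 43.6
position: [0.5231, 0.3787, 0.0341]
ee_rot: [0.115, 0.993, 0.001, 0.001]
ft_force: [-0.1, 0.0, -0.4]
grip_width: 0.652
grasp_force: 0.0
```

>>> {"op": "jog_arm", "data": {
  "deltas": [
    {"gripper":0.65,"offset":[0,-0.0012,0.004],"rotation":[0,0,0]},
    {"gripper":0.65,"offset":[0,0,0],"rotation":[0,0,0]},
    {"gripper":0,"offset":[0,0,0],"rotation":[0,0,0]},
    {"gripper":0,"offset":[0,0,0],"rotation":[0,0,0]},
    {"gripper":0,"offset":[0,0,0],"rotation":[0,0,0]},
    {"gripper":0,"offset":[0,0,0],"rotation":[0,0,0]},
    {"gripper":0,"offset":[0,0,0],"rotation":[0,0,0]},
    {"gripper":0,"offset":[0,0,0],"rotation":[0,0,0]},
    {"gripper":0,"offset":[0,0,0],"rotation":[0,0,0]}
  ],
  "newtons": 45
}}

```text
clock: 44.5
position: [0.5221, 0.3772, 0.0289]
ee_rot: [0.115, 0.993, 0.0, 0.0]
ft_force: [-0.3, -0.4, 5.7]
grip_width: 0.296
grasp_force: 46.3
```

>>> {"op": "jog_arm", "data": {
  "deltas": [
    {"gripper":0,"offset":[0,0,-0.01],"rotation":[0,0,0]},
    {"gripper":0,"offset":[0,0,-0.03],"rotation":[0,0,0]},
    {"gripper":0,"offset":[0,0,-0.04],"rotation":[0,0,0]},
    {"gripper":0,"offset":[0,0,-0.03],"rotation":[0,0,0]},
    {"gripper":0,"offset":[0,0,0],"rotation":[0,0,8.53]},
    {"gripper":0,"offset":[0,0,0],"rotation":[0,0,8.53]},
    {"gripper":0,"offset":[0,0,0],"rotation":[0,0,8.53]},
    {"gripper":0,"offset":[0,0,0],"rotation":[0,0,8.53]},
    {"gripper":0,"offset":[0,0,0],"rotation":[0,0,8.53]},
    {"gripper":0,"offset":[0,0,0],"rotation":[0,0,8.53]},
    {"gripper":0,"offset":[0,0,0],"rotation":[0,0,8.53]},
    {"gripper":0,"offset":[0,0,0],"rotation":[0,0,8.53]},
    {"gripper":0,"offset":[0,0,0],"rotation":[0,0,8.53]},
    {"gripper":0,"offset":[0,0,0],"rotation":[0,0,0]},
    {"gripper":0,"offset":[0,0,0],"rotation":[0,0,0]}
  ]
}}

```text
clock: 46.0
position: [0.5216, 0.3769, 0.1384]
ee_rot: [0.705, 0.709, -0.0, 0.0]
ft_force: [0.8, -0.7, -0.7]
grip_width: 0.293
grasp_force: 45.4
```

>>> {"op": "jog_arm", "data": {
  "deltas": [
    {"gripper":0,"offset":[-0.0347,-0.004,0],"rotation":[0,0,0]},
    {"gripper":0,"offset":[-0.0347,-0.004,0],"rotation":[0,0,0]},
    {"gripper":0,"offset":[-0.0347,-0.004,0],"rotation":[0,0,0]},
    {"gripper":0,"offset":[-0.0347,-0.004,0],"rotation":[0,0,0]},
    {"gripper":0,"offset":[-0.0347,-0.004,0],"rotation":[0,0,0]},
    {"gripper":0,"offset":[-0.0347,-0.004,0],"rotation":[0,0,0]},
    {"gripper":0,"offset":[-0.0347,-0.004,0],"rotation":[0,0,0]},
    {"gripper":0,"offset":[-0.0347,-0.004,0],"rotation":[0,0,0]},
    {"gripper":0,"offset":[-0.0347,-0.004,0],"rotation":[0,0,0]},
    {"gripper":0,"offset":[-0.0347,-0.004,0],"rotation":[0,0,0]},
    {"gripper":0,"offset":[-0.0347,-0.004,0],"rotation":[0,0,0]},
    {"gripper":0,"offset":[-0.0347,-0.004,0],"rotation":[0,0,0]},
    {"gripper":0,"offset":[-0.0347,-0.004,0],"rotation":[0,0,0]},
    {"gripper":0,"offset":[-0.0347,-0.004,0],"rotation":[0,0,0]},
    {"gripper":0,"offset":[0,0,0.014],"rotation":[0,0,0]},
    {"gripper":0,"offset":[0,0,0.014],"rotation":[0,0,0]},
    {"gripper":0,"offset":[0,0,0],"rotation":[0,0,0]},
    {"gripper":0,"offset":[0,0,0],"rotation":[0,0,0]}
  ]
}}

```text
clock: 47.8
position: [0.4662, -0.1087, 0.1105]
ee_rot: [0.706, 0.708, -0.0, -0.0]
ft_force: [-0.3, 0.5, -0.4]
grip_width: 0.293
grasp_force: 45.5
```

```bash
python3 - <<'E'
from h import *
o=manip.get_obs(); Rm=R.from_quat(o["ee_rot"]).as_matrix(); p=o["position"]; print(p.round(4))
y=-Rm[:,0]; z=-Rm[:,2]; x=np.cross(y,z); org=p-z*.0229; w=org+y*.07+z*.01; b=(y-z)/2**.5
L=np.array([.4647,-.250,.027])-w; print("along",L@b,"side",L@x,"perp",L@np.cross(b,x))
# label re-measured in scene camera and wrist
for n,g in (("scene",1),):
    K,C,m=cam_pose(n); im=imaging.camera(n); cv2.imwrite("pics/sc2.png",im)
    print("red spot?",[ (int(u),int(v)) for u,v in proj(K,C,[.4647,-.25,.027])])
d=np.load("w12.npz"); K,C=d["K"],d["C"]; im=cv2.imread("pics/w12.png"); h=cv2.cvtColor(im,cv2.COLOR_BGR2HSV)
u,v=proj(K,C,[.4647,-.25,.027])[0]; W=cv2.inRange(h,(0,0,195),(180,60,255)); u,v=int(u),int(v); W=W[v-30:v+30,u-45:u+45]; W=cv2.morphologyEx(W,cv2.MORPH_CLOSE,np.ones((9,9))); c=max(cv2.findContours(W,0,1)[0],key=cv2.contourArea); r=cv2.minAreaRect(c); print(r,"label",ray(K,C,np.array(r[0])+[u-45,v-30],.027))
E
```

```text
[ 0.4662 -0.1087  0.1105]
along 0.10038905858728928 side 0.002037956277401791 perp -0.0004972127688853779
red spot? [(362, 204)]
((44.5, 38.5), (41.0, 89.0), 90.0) label [[ 0.45305471 -0.24783881  0.027     ]]
```

Beam is 100 mm from the label centre and 2 mm off its line. Hold for two seconds.

>>> {"op": "jog_arm", "data": {
  "deltas": [
    {"gripper":0,"offset":[0,0,0],"rotation":[0,0,0]},
    {"gripper":0,"offset":[0,0,0],"rotation":[0,0,0]},
    {"gripper":0,"offset":[0,0,0],"rotation":[0,0,0]},
    {"gripper":0,"offset":[0,0,0],"rotation":[0,0,0]},
    {"gripper":0,"offset":[0,0,0],"rotation":[0,0,0]},
    {"gripper":0,"offset":[0,0,0],"rotation":[0,0,0]},
    {"gripper":0,"offset":[0,0,0],"rotation":[0,0,0]},
    {"gripper":0,"offset":[0,0,0],"rotation":[0,0,0]},
    {"gripper":0,"offset":[0,0,0],"rotation":[0,0,0]},
    {"gripper":0,"offset":[0,0,0],"rotation":[0,0,0]},
    {"gripper":0,"offset":[0,0,0],"rotation":[0,0,0]},
    {"gripper":0,"offset":[0,0,0],"rotation":[0,0,0]},
    {"gripper":0,"offset":[0,0,0],"rotation":[0,0,0]},
    {"gripper":0,"offset":[0,0,0],"rotation":[0,0,0]},
    {"gripper":0,"offset":[0,0,0],"rotation":[0,0,0]},
    {"gripper":0,"offset":[0,0,0],"rotation":[0,0,0]},
    {"gripper":0,"offset":[0,0,0],"rotation":[0,0,0]},
    {"gripper":0,"offset":[0,0,0],"rotation":[0,0,0]},
    {"gripper":0,"offset":[0,0,0],"rotation":[0,0,0]},
    {"gripper":0,"offset":[0,0,0],"rotation":[0,0,0]}
  ]
}}

```text
clock: 49.85
position: [0.4663, -0.1089, 0.1103]
ee_rot: [0.707, 0.707, -0.0, 0.0]
ft_force: [0.8, -0.8, -1.6]
grip_width: 0.292
grasp_force: 45.5
```

>>> {"op": "jog_arm", "data": {
  "deltas": [
    {"gripper":0,"offset":[0,0,-0.014],"rotation":[0,0,0]},
    {"gripper":0,"offset":[0,0,-0.014],"rotation":[0,0,0]},
    {"gripper":0,"offset":[0.0347,0.004,0],"rotation":[0,0,0]},
    {"gripper":0,"offset":[0.0347,0.004,0],"rotation":[0,0,0]},
    {"gripper":0,"offset":[0.0347,0.004,0],"rotation":[0,0,0]},
    {"gripper":0,"offset":[0.0347,0.004,0],"rotation":[0,0,0]},
    {"gripper":0,"offset":[0.0347,0.004,0],"rotation":[0,0,0]},
    {"gripper":0,"offset":[0.0347,0.004,0],"rotation":[0,0,0]},
    {"gripper":0,"offset":[0.0347,0.004,0],"rotation":[0,0,0]},
    {"gripper":0,"offset":[0.0347,0.004,0],"rotation":[0,0,0]},
    {"gripper":0,"offset":[0.0347,0.004,0],"rotation":[0,0,0]},
    {"gripper":0,"offset":[0.0347,0.004,0],"rotation":[0,0,0]},
    {"gripper":0,"offset":[0.0347,0.004,0],"rotation":[0,0,0]},
    {"gripper":0,"offset":[0.0347,0.004,0],"rotation":[0,0,0]},
    {"gripper":0,"offset":[0.0347,0.004,0],"rotation":[0,0,0]},
    {"gripper":0,"offset":[0.0347,0.004,0],"rotation":[0,0,0]},
    {"gripper":0,"offset":[0,0,0],"rotation":[0,0,0]}
  ]
}}

```text
clock: 51.55
position: [0.5198, 0.3823, 0.1379]
ee_rot: [0.705, 0.709, 0.001, -0.002]
ft_force: [-0.5, -0.2, -1.3]
grip_width: 0.291
grasp_force: 45.5
```

>>> {"op": "jog_arm", "data": {
  "deltas": [
    {"gripper":0,"offset":[0,0,0],"rotation":[0,0,-8.53]},
    {"gripper":0,"offset":[0,0,0],"rotation":[0,0,-8.53]},
    {"gripper":0,"offset":[0,0,0],"rotation":[0,0,-8.53]},
    {"gripper":0,"offset":[0,0,0],"rotation":[0,0,-8.53]},
    {"gripper":0,"offset":[0,0,0],"rotation":[0,0,-8.53]},
    {"gripper":0,"offset":[0,0,0],"rotation":[0,0,-8.53]},
    {"gripper":0,"offset":[0,0,0],"rotation":[0,0,-8.53]},
    {"gripper":0,"offset":[0,0,0],"rotation":[0,0,-8.53]},
    {"gripper":0,"offset":[0,0,0],"rotation":[0,0,-8.53]},
    {"gripper":0,"offset":[0,0,0.02],"rotation":[0,0,0]},
    {"gripper":0,"offset":[0,0,0.03],"rotation":[0,0,0]},
    {"gripper":0,"offset":[0,0,0],"rotation":[0,0,0]},
    {"gripper":0,"offset":[0,0,0],"rotation":[0,0,0]},
    {"gripper":0,"offset":[0,0,0],"rotation":[0,0,0]}
  ]
}}

```text
clock: 52.95
position: [0.5224, 0.3774, 0.0899]
ee_rot: [0.115, 0.993, 0.001, 0.001]
ft_force: [-0.3, -0.3, -0.3]
grip_width: 0.292
grasp_force: 45.4
```

```bash
python3 - <<'E'
from h import *
o=manip.get_obs(); Rm=R.from_quat(o["ee_rot"]).as_matrix(); p=o["position"]
a=np.degrees(np.arctan2(Rm[1,0],Rm[0,0])); d=np.array([.5221,.3772,.0289])-p; print(p.round(4),a.round(2),"home angle",np.degrees(2*np.arctan2(.993,.115)),"tool delta",(Rm.T@d).round(4))
E
```

```text
[0.5224 0.3774 0.0899] 166.82 home angle 166.78793169354208 tool delta [ 0.0003 -0.0004  0.061 ]
```

Exactly above home. Lower.

>>> {"op": "jog_arm", "data": {
  "deltas": [
    {"gripper":0,"offset":[0.0003,-0.0003,0.03],"rotation":[0,0,0]},
    {"gripper":0,"offset":[0,0,0.015],"rotation":[0,0,0]},
    {"gripper":0,"offset":[0,0,0.007],"rotation":[0,0,0]},
    {"gripper":0,"offset":[0,0,0.004],"rotation":[0,0,0]},
    {"gripper":0,"offset":[0,0,0.002],"rotation":[0,0,0]},
    {"gripper":0,"offset":[0,0,0],"rotation":[0,0,0]},
    {"gripper":0,"offset":[0,0,0],"rotation":[0,0,0]}
  ]
}}

```text
clock: 53.65
position: [0.5217, 0.377, 0.031]
ee_rot: [0.115, 0.993, 0.0, 0.0]
ft_force: [0.6, -0.4, -0.9]
grip_width: 0.297
grasp_force: 45.5
```

>>> {"op": "jog_arm", "data": {
  "deltas": [
    {"gripper":0,"offset":[0,0,0.0025],"rotation":[0,0,0]},
    {"gripper":0,"offset":[0,0,0],"rotation":[0,0,0]},
    {"gripper":0,"offset":[0,0,0],"rotation":[0,0,0]},
    {"gripper":0.6,"offset":[0,0,0],"rotation":[0,0,0]},
    {"gripper":0.6,"offset":[0,0,0],"rotation":[0,0,0]},
    {"gripper":0.6,"offset":[0,0,0],"rotation":[0,0,0]},
    {"gripper":0.6,"offset":[0,0,0],"rotation":[0,0,0]},
    {"gripper":0.6,"offset":[0,0,-0.03],"rotation":[0,0,0]},
    {"gripper":0.6,"offset":[0,0,-0.04],"rotation":[0,0,0]},
    {"gripper":0.6,"offset":[0,0,-0.05],"rotation":[0,0,0]},
    {"gripper":0.6,"offset":[0,0,-0.05],"rotation":[0,0,0]},
    {"gripper":0.6,"offset":[0,0,0],"rotation":[0,0,0]},
    {"gripper":0.6,"offset":[0,0,0],"rotation":[0,0,0]}
  ]
}}

```text
clock: 54.95
position: [0.5218, 0.3771, 0.199]
ee_rot: [0.115, 0.993, 0.001, 0.001]
ft_force: [-0.6, -0.7, -1.0]
grip_width: 0.603
grasp_force: 0.0
```

```bash
python3 - <<'E'
from fit import *
o=manip.get_obs(); print(o["position"].round(4))
K,C,m=cam_pose("wrist"); im=imaging.camera("wrist"); h=cv2.cvtColor(im,cv2.COLOR_BGR2HSV); sh=im.shape[:2]
s=cv2.resize(solid([.5225,.377,-.23],K,C,[(rect(-22,22,-66,70),.006,.04)],sh),(sh[1],sh[0])); x,y,w,hh=cv2.boundingRect(s)
roi=np.zeros(sh,np.uint8); roi[max(0,y-20):y+hh+20,x-20:x+w+20]=1
for lo,hi,z,n in (((18,110,70),(36,255,255),.038,"head"),((0,0,0),(180,255,40),.036,"handle")):
    B=cv2.morphologyEx(cv2.inRange(h,lo,hi)//255*roi,cv2.MORPH_OPEN,np.ones((3,3))); c=max(cv2.findContours(B,0,1)[0],key=cv2.contourArea)
    print(n,ray(K,C,cv2.boxPoints(cv2.minAreaRect(c)),z)[:,:2].round(4).tolist())
# compare tray and bottles between start and now in the scene camera
a=cv2.imread("pics/scene0.png"); b=imaging.camera("scene"); cv2.imwrite("pics/sc3.png",b)
K,C,_=cam_pose("scene")
for n,P in (("bottle1",(.656,.293,.04)),("bottle2",(.679,.253,.04)),("scanner",(.5225,.377,.03)),("stapler old",(.507,.25,.03))):
    u,v=proj(K,C,P)[0].astype(int); print(n,np.abs(a[v-12:v+12,u-9:u+9].astype(int)-b[v-12:v+12,u-9:u+9]).mean().round(1))
E
```

```text
[0.5218 0.3771 0.199 ]
head [[0.5373, 0.3527], [0.5468, 0.3934], [0.5938, 0.3835], [0.5838, 0.3408]]
handle [[0.4558, 0.381], [0.4612, 0.4042], [0.5503, 0.3846], [0.5443, 0.3591]]
bottle1 54.6
bottle2 27.6
scanner 9.7
stapler old 109.0
```

Scanner is back within 1 mm of where it lay. One last numeric check that loupe and touchstone have not been knocked since.

```bash
python3 - <<'E'
from h import *
K,C,_=cam_pose("side"); a=cv2.imread("pics/side0.png"); b=imaging.camera("side"); cv2.imwrite("pics/side2.png",b)
for n,P in (("stone",(.624,-.361,.031)),("stone far",(.648,-.362,.031)),("stone near",(.6,-.36,.031)),("lens",(.548,-.3575,.034)),("case",(.518,-.3565,.033)),("torch",(.587,-.149,.046)),("stapler",(.58,-.289,.055)),("bottle1",(.656,.293,.04)),("bottle2",(.679,.253,.04))):
    u,v=proj(K,C,P)[0].astype(int); f=lambda i:i[v-1:v+2,u-1:u+2].mean((0,1)).round().astype(int); print(n,(u,v),"before",f(a),"now",f(b))
E
```

```text
stone (np.int64(273), np.int64(305)) before [  9 194 241] now [52 60 69]
stone far (np.int64(284), np.int64(305)) before [ 19 162 203] now [56 73 83]
stone near (np.int64(262), np.int64(304)) before [ 13 172 215] now [50 62 73]
lens (np.int64(237), np.int64(302)) before [43 49 56] now [102 118 130]
case (np.int64(223), np.int64(301)) before [48 55 60] now [56 63 69]
torch (np.int64(260), np.int64(247)) before [152 171 192] now [147 164 197]
stapler (np.int64(254), np.int64(276)) before [47 56 63] now [ 41  51 156]
bottle1 (np.int64(287), np.int64(181)) before [31 60 98] now [31 59 97]
bottle2 (np.int64(295), np.int64(186)) before [ 31  66 108] now [ 36  67 110]
```

```bash
python3 - <<'E'
from h import *
K,C,_=cam_pose("side"); a=cv2.imread("pics/side0.png"); b=cv2.imread("pics/side2.png")
for x in (.53,.587,.64):
    u,v=proj(K,C,(x,-.149,.046))[0].astype(int); print(x,u,[(r,a[r,u].tolist(),b[r,u].tolist()) for r in range(v-2,v+14,3)])
E
```

```text
0.53 237 [(245, [165, 187, 211], [172, 193, 218]), (248, [60, 69, 73], [109, 127, 138]), (251, [34, 46, 56], [97, 111, 125]), (254, [41, 39, 36], [81, 92, 104]), (257, [10, 198, 241], [66, 75, 83]), (260, [48, 70, 82], [48, 56, 62])]
0.587 260 [(245, [167, 187, 214], [166, 187, 214]), (248, [112, 129, 143], [99, 108, 164]), (251, [51, 56, 63], [85, 99, 124]), (254, [32, 40, 50], [94, 108, 118]), (257, [8, 143, 190], [64, 75, 85]), (260, [49, 70, 85], [51, 60, 65])]
0.64 281 [(246, [164, 185, 208], [167, 186, 209]), (249, [114, 130, 141], [110, 123, 136]), (252, [50, 60, 63], [116, 133, 139]), (255, [36, 48, 50], [95, 111, 122]), (258, [7, 168, 224], [72, 81, 89]), (261, [49, 73, 89], [51, 59, 66])]
```

Torch confirmed in its cutout; everything is in place and the hand is clear. Handing in.

```bash
python3 -c "
from workcell import workorder
print(workorder.hand_in())"
```

```text
the job is handed in; nothing more can be done
None
```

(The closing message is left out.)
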